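# Hang the boxed headband frames on the drying rail

### The arm

A 7-joint arm with a two-finger parallel gripper is mounted at the origin on a cart in front of the work surface, level with it; the furniture and walls round the work are solid. World frame = base frame: x ahead of the robot, y to its left, z up, the work surface at z = 0. Lengths are in m, angles in rad, forces in N, time in s.
With the tool pointing down it reaches from about 0.35 to 0.9 m from the base axis. Payload 19.9 kg.
Tool frame: the origin (TCP) lies on the centre line of the jaws, within the pads' length; the fingertips stand 14 mm ahead of it and the grasp point (between the pads) lies 5 mm behind it; z points along the fingers, y is the direction in which the jaws open and shut (so a half turn about z gives the same grasp; the last joint's range is limited). The gripper opens to 85 mm and grips with 20 to 120 N. Pads are 22 mm wide; open, the fingers measure 114 mm over their backs; the gripper's body (76 mm by 85 mm) begins 54 mm behind the grasp point. The pads swing forward as they close: fully open they stand 13 mm farther back than shut.
Start: joints at [1.23, 0.417, -0.01, 1.614, 0.005, 1.111, -0.053], TCP at [0.185, -0.597, 0.245] pointing down, gripper open.
Joint ranges: [-2.81, 2.81], [-0.39, 2.02], [-1.27, 1.25], [0.06, 2.57], [-1.19, 4.33], [0.19, 2], [-2.82, 2.82]. Speed limits (rad/s): [1.89, 1.89, 2.39, 2.39, 3.01, 3.01, 3.01].

### API

Orientations are given as a 3x3 rotation matrix whose columns are the frame's x, y, z axes.
In Python, from station import sensors, viewer, order gives the robot as it stands.
- The arm moves only by the shell command python3 -m jog 'ROWS' [FORCE]. ROWS is JSON, a list of rows, each a list of 7 numbers: the shift along the tool's x, y, z in m, then the turn, a rotation vector about the tool's x, y, z in rad, then the closure in counts, from 0 (fully open) to 255 (shut). In form: [[tx, ty, tz, wx, wy, wz, claw], ...]. A call has exactly 8 rows; each row is the pose to reach, as a shift and turn from the pose commanded when the call began, along the tool's axes at that moment; what a row does not reach only later rows make up. A row lasts 1/10 s, in which the tool goes at most 50 mm and 8.59 degrees, less where a joint would pass 70% of its speed; a pose out of reach is approached as far as the arm can. A call with a gripper value outside its range is refused whole. The fingers move at their own pace and stop on an object; FORCE is the grip in N (left out, the last holds). Time passes only in rows, so rows that repeat a pose let the fingers close, or fill a call up. It gives the time, the measured TCP pose, the force and the opening at its end, in the units of the state.
- sensors.get_state(): the state, without advancing time (a new reading comes with each control period).
- viewer.grab_frame(name): name is "side" or "top" or "wrist"; returns the picture (420x560x3 uint8, red, green, blue); there is no depth.
- viewer.camera_info(name): a dict with "K" (3x3 intrinsics, pixels), "cam_to_world" (4x4, takes a point from camera to world coordinates); the wrist camera has in their place "hand_eye" (4x4, takes a point from camera to tool coordinates, whose origin is the TCP and whose axes are the flange's). Camera axes: x right, y down, z forward; pixel columns grow to the right and rows downward; lengths in m; the calibration is good to about 2 mm. A picture is of the moment at which its call begins: read the wrist's pose just before it. camera_info takes no time and is no camera call.
- order.finish_job(): hands the job in, once; it reports no verdict.
The state is a dict: "t": time; "joints": joint angles; "qd": joint speeds; "tau": joint torques, N m; "tool_pos": TCP position; "orientation": TCP orientation; "ft_force": force on the tool from outside, world axes, zero at the start; "moment": the same for the moment, N m; "opening": finger opening in m.
Only numpy, scipy, OpenCV 4.12 (cv2) and the standard library are available. Lean on these libraries where they do the work, as an engineer would, in place of code of your own. Each camera call takes 0.05 s, during which the arm holds its last target.

### The job

Get the headband frames out for drying: flip open both clips at the ends of the storage box, lift its lid off and lay it flat on the cork mat. Hang every headband frame from the box astride the wooden rail, crown resting on the bar and one leg down each side, then put the lid back on the empty box, properly seated; leave the clips open and the other things on the table where they are.

Things in the scene. Friction and masses are not known exactly. Their poses are not given: they have to be found in the camera images.
- storage_box: Grey open-topped box, fixed, 181 long (x), 160 wide (y), 130 high, walls and floor 5 thick. Origin at the centre of its underside, z up; x points roughly away from the robot (yaw within 0.2 rad). Three dividers 60 high across it make four pockets 39 long at x = -66, -22, 22, 66, each with one headband frame or none. (mm)
- clip_near (a joint): Dark steel sprung clip on the box end towards the robot (-x). 0 = closed, hook over the lid's edge; 2.1 rad = open, swung outward and down. Over-centre spring: below about 0.4 rad it springs shut, above it falls open to about 2 and stays. Hinge along the box's y at x = -100.5, z = 85 of the box frame. Takes under 1 N at the tab. (mm)
- clip_far (a joint): The same clip on the opposite end (+x end), hinge at x = +100.5, z = 85 of the box frame; 0 closed, 2.1 open, opens outward (away from the robot), goes over at about 0.4 rad. (mm)
- clip_near_tab (a point): Middle of the near clip's upright tab (34 wide along box y, 5 thick). Shut, it is at x = -100.5, z = 160 of the box frame; the tab reaches up to z = 176. The hook below it has its top at z = 143 and reaches inward to x = -82. To open, push the tab outward from the lid side, shut fingertips at about z = 150. (mm)
- clip_far_tab (a point): The same point on the far clip: x = +100.5, z = 160 of the box frame when shut; push outward (+x of the box). (mm)
- lid: White flat lid, 181 (x) by 160 (y), about 160 g. Origin at the centre of the underside of its lip, z up. Lip 163 by 142 outside, z = 0 to 10 (4 clearance all round in the box mouth); plate z = 10 to 16. Handle: bar along x, 72 long, 16 wide, z = 40 to 54, centred; grip it across y. Seated on the box its origin is 120 above the table. (mm)
- rail_stand: Wooden drying rail, fixed to the table. Origin at the centre of its base on the table, z up; the horizontal round bar (16 diameter) runs along x at z = 125 (its top at z = 133), posts at x = +-155 no higher than z = 136, clear bar from x = -147 to 147. Left or right of the box, bar pointing roughly away from the robot (yaw within +-0.25). (mm)
- cork_mat: Cork mat 210 (x) by 175 (y) by 4, fixed on the table on the other side of the box from the rail, where the lid is parked. Origin at the centre of its underside. (mm)
- headband_1: Headband frame 1 (may be absent): black arch, 90 g, wooden block on its crown. Origin midway between the leg ends, z up. Arch in the y-z plane: legs at y = +-50, band 6 thick, 28 wide (x); crown z = 83 (underside) to 89. Block 22 (x) by 24 (y), z = 88 to 119: grip it across y. Hangs stably by the crown. Starts legs down in a box pocket, across the box, origin 5 above the table. (mm)
- headband_2: Headband frame 2 (may be absent): black arch, 90 g, wooden block on its crown. Origin midway between the leg ends, z up. Arch in the y-z plane: legs at y = +-50, band 6 thick, 28 wide (x); crown z = 83 (underside) to 89. Block 22 (x) by 24 (y), z = 88 to 119: grip it across y. Hangs stably by the crown. Starts legs down in a box pocket, across the box, origin 5 above the table. (mm)
- headband_3: Headband frame 3 (may be absent): black arch, 90 g, wooden block on its crown. Origin midway between the leg ends, z up. Arch in the y-z plane: legs at y = +-50, band 6 thick, 28 wide (x); crown z = 83 (underside) to 89. Block 22 (x) by 24 (y), z = 88 to 119: grip it across y. Hangs stably by the crown. Starts legs down in a box pocket, across the box, origin 5 above the table. (mm)
- headband_4: Headband frame 4 (may be absent): black arch, 90 g, wooden block on its crown. Origin midway between the leg ends, z up. Arch in the y-z plane: legs at y = +-50, band 6 thick, 28 wide (x); crown z = 83 (underside) to 89. Block 22 (x) by 24 (y), z = 88 to 119: grip it across y. Hangs stably by the crown. Starts legs down in a box pocket, across the box, origin 5 above the table. (mm)
- headband_1_crown (a point): Centre of the underside of that headband's crown (83 above its leg ends): the spot that rests on the bar. (mm)
- headband_2_crown (a point): Centre of the underside of that headband's crown (83 above its leg ends): the spot that rests on the bar. (mm)
- headband_3_crown (a point): Centre of the underside of that headband's crown (83 above its leg ends): the spot that rests on the bar. (mm)
- headband_4_crown (a point): Centre of the underside of that headband's crown (83 above its leg ends): the spot that rests on the bar. (mm)
- mix_vial: Bystander: blue open vial, 33 across, 40 high, behind the box to the left; origin under its centre. (mm)
- glue_bottle: Bystander: small bottle with a long spout, 33 across, 102 high, behind the box to the right; origin under its centre. (mm)

How it is judged:
By the outcome, as a careful person would: the job done as asked, in the order asked, and still so for the second after the job is handed in, with the robot touching nothing.
Of headband_1, headband_2, headband_3, headband_4 only 2 to 4 are there at a start; the rules pass over those that are not, and their reading is None.
At some moment in a run one of lid may be knocked a few centimetres aside while the robot is not near it.
It also fails if it takes over 210 s, if anything falls off the work surface, if the arm or the gripper's body presses on something with over 40 N, if the wrist force passes 120 N, or if a joint passes its speed limit or range.

## Working session

There is one attempt and no reset: what is moved stays moved. The work goes in short steps, Python scripts to look and compute and a shell command to move; the robot and the scene stay as the last step left them, time stands still between calls to the robot, and variables do not carry over. Pictures are saved under pics/ and viewed, and the job is handed in when it is done.

```bash
ls; mkdir -p pics
python3 - <<'E'
from station import sensors, viewer, order
import cv2,numpy as np
s=sensors.get_state()
for k,v in s.items(): print(k,np.round(v,4).tolist())
for n in ["side","top","wrist"]:
    cv2.imwrite(f"pics/a_{n}.png",viewer.grab_frame(n)[:,:,::-1]); print(n,viewer.camera_info(n))
E
```

```text
pics
t 0.0
joints [1.2295, 0.418, -0.0103, 1.6142, 0.0047, 1.1107, -0.053]
qd [0.0004, -0.0016, -0.0007, -0.0022, 0.0005, 0.0016, 0.001]
tau [0.0003, -86.4439, 0.6794, -43.4891, 0.0191, 0.0076, 0.0]
tool_pos [0.1845, -0.5968, 0.2447]
orientation [[0.9554, 0.2954, -0.0005], [0.2954, -0.9554, 0.0012], [-0.0001, -0.0013, -1.0]]
ft_force [0.3991, -0.5041, -0.4835]
moment [-0.0221, -0.0549, -0.0128]
opening 0.085
side {'K': array([[386.15768116,   0.        , 286.87977262],
       [  0.        , 386.15768116, 204.98534722],
       [  0.        ,   0.        ,   1.        ]]), 'cam_to_world': array([[-2.33670799e-01,  7.22781750e-01, -6.50372585e-01,
         1.15298256e+00],
       [ 9.72315705e-01,  1.73946725e-01, -1.56027901e-01,
         1.32412786e-01],
       [ 3.56061478e-04, -6.68826643e-01, -7.43418317e-01,
         7.60779450e-01],
       [ 0.00000000e+00,  0.00000000e+00,  0.00000000e+00,
         1.00000000e+00]])}
top {'K': array([[401.02142983,   0.        , 272.51860555],
       [  0.        , 401.02142983, 213.2520832 ],
       [  0.        ,   0.        ,   1.        ]]), 'cam_to_world': array([[-0.01834243, -0.97992918,  0.19850026,  0.41486274],
       [-0.99970068,  0.01476022, -0.01951111,  0.01044074],
       [ 0.0161896 , -0.19879872, -0.97990661,  0.93960904],
       [ 0.        ,  0.        ,  0.        ,  1.        ]])}
wrist {'K': array([[349.47494891,   0.        , 273.14454355],
       [  0.        , 349.47494891, 207.62701398],
       [  0.        ,   0.        ,   1.        ]]), 'hand_eye': array([[-8.61872704e-04, -9.50037538e-01, -3.12134481e-01,
         8.06055071e-02],
       [ 9.99998432e-01, -3.35876073e-04, -1.73891866e-03,
        -1.74331367e-03],
       [ 1.54719950e-03, -3.12135490e-01,  9.50036337e-01,
        -1.27521900e-01],
       [ 0.00000000e+00,  0.00000000e+00,  0.00000000e+00,
         1.00000000e+00]])}
```

View pics/a_side.png

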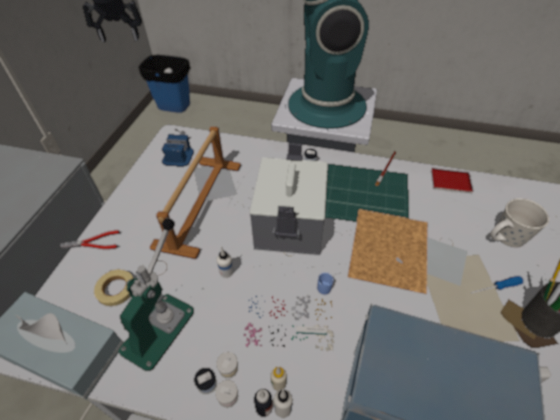

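View pics/a_top.png

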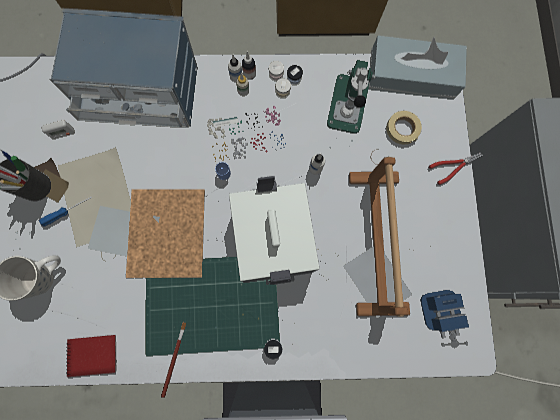

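View pics/a_wrist.png

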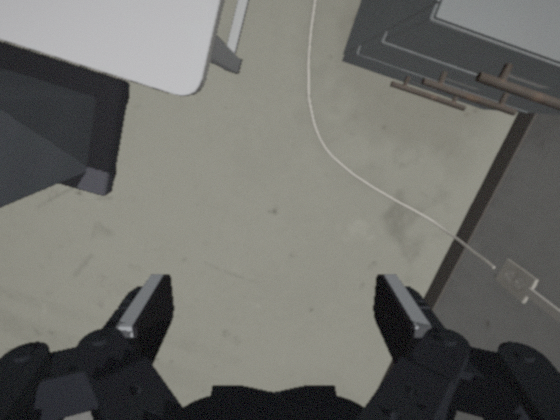

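Top view: box in the middle (lid corners roughly (231,195), (303,185), (318,268), (238,280)), rail on the right at column ~385 and mat on the left at (166,233). I'll zoom in to measure.

Run:
```python
import cv2
t=cv2.imread('pics/a_top.png'); s=cv2.imread('pics/a_side.png')
cv2.imwrite('pics/z1.png',cv2.resize(t[165:295,215:340],None,fx=6,fy=4.6*6/4.6*0.77,interpolation=2)) if 0 else cv2.imwrite('pics/z1.png',cv2.resize(t[170:290,220:340],None,fx=5,fy=5,interpolation=2))
cv2.imwrite('pics/z2.png',cv2.resize(t[145:325,335:425],None,fx=3.3,fy=3.3,interpolation=2))
cv2.imwrite('pics/z3.png',cv2.resize(s[120:270,150:335],None,fx=4,fy=4,interpolation=2))
```

```text
(no output)
```

View pics/z1.png

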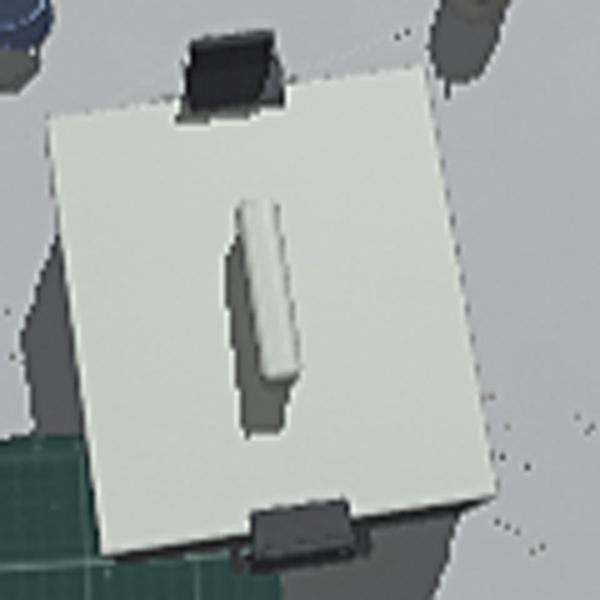

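View pics/z2.png

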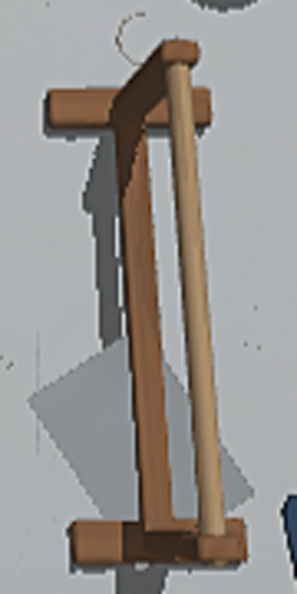

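View pics/z3.png

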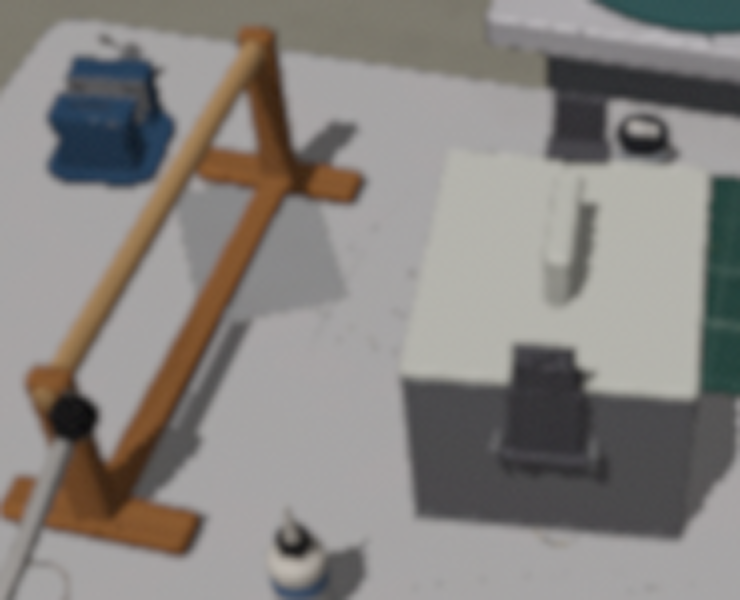

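```bash
cat > h.py <<'E'
import numpy as np, cv2, json
from station import sensors, viewer, order
CI={n:viewer.camera_info(n) for n in("top","side","wrist")}
def T(cam,st=None):
    if cam!="wrist": return CI[cam]["cam_to_world"]
    M=np.eye(4); M[:3,:3]=np.array(st["orientation"]); M[:3,3]=st["tool_pos"]
    return M@CI["wrist"]["hand_eye"]
def ray(cam,uv,st=None):
    M=T(cam,st); d=M[:3,:3]@np.linalg.solve(CI[cam]["K"],[uv[0],uv[1],1]); return M[:3,3],d/np.linalg.norm(d)
def atz(cam,uv,z,st=None):
    o,d=ray(cam,uv,st); return o+d*(z-o[2])/d[2]
def tri(*obs):
    A=np.zeros((3,3));b=np.zeros(3)
    for ob in obs:
        o,d=ray(*ob);P=np.eye(3)-np.outer(d,d);A+=P;b+=P@o
    x=np.linalg.solve(A,b)
    return x,[round(1000*np.linalg.norm((np.eye(3)-np.outer(d,d))@(x-o)),1) for o,d in (ray(*ob) for ob in obs)]
def proj(cam,p,st=None):
    M=np.linalg.inv(T(cam,st)); q=CI[cam]["K"]@(M[:3,:3]@p+M[:3,3]); return q[:2]/q[2]
def snap(cam,name):
    st=sensors.get_state(); im=viewer.grab_frame(cam); cv2.imwrite(f"pics/{name}.png",im[:,:,::-1])
    json.dump({k:np.array(v).tolist() for k,v in st.items()},open(f"pics/{name}.json","w")); return st
def load(name): return json.load(open(f"pics/{name}.json"))
E
python3 - <<'E'
from h import *
np.set_printoptions(precision=4,suppress=True)
L={'FL':((230,193.6),(325,218.2)),'FR':((305.2,183.6),(250.8,213.8)),'NR':((319,269),(262.5,157.5)),'NL':((240.6,280.6),(328,161.2))}
for k,(t,s) in L.items(): print(k,tri(("top",t),("side",s)),atz("top",t,.136)[:2],atz("side",s,.136)[:2])
c=np.array([atz("top",t,.136)[:2] for t,s in L.values()]); FL,FR,NR,NL=c
print('c',c.mean(0),'yaw',[np.arctan2(*(a)[::-1]) for a in(FL-NL,FR-NR)],[np.arctan2(-a[0],a[1]) for a in(FL-FR,NL-NR)],[np.linalg.norm(a) for a in (FL-NL,FR-NR,FL-FR,NL-NR)])
for t,s in (((389,164.7),(163.7,211)),((399,307),(215.5,131))): print(tri(("top",t),("side",s)),atz("top",t,.125),atz("side",s,.125))
# mat
for uv in ((131,189),(205,190),(203,277),(125,277)): print(atz("top",uv,.004)[:2])
E
```

```text
FL (array([0.621 , 0.0849, 0.1317]), [np.float64(3.2), np.float64(3.2)]) [0.6203 0.0814] [0.6241 0.0883]
FR (array([ 0.6416, -0.0732,  0.1266]), [np.float64(2.5), np.float64(2.5)]) [ 0.6395 -0.0747] [ 0.649  -0.0676]
NR (array([ 0.463 , -0.0959,  0.1311]), [np.float64(0.9), np.float64(0.9)]) [ 0.4629 -0.0961] [ 0.4684 -0.0932]
NL (array([0.4426, 0.0624, 0.1341]), [np.float64(2.3), np.float64(2.3)]) [0.4429 0.06  ] [0.4443 0.0648]
c [ 0.5414 -0.0074] yaw [np.float64(0.11991818496492727), np.float64(0.12083472750304158)] [np.float64(0.1225065051960671), np.float64(0.1276586924986458)] [np.float64(0.1786992995095776), np.float64(0.17788822151111636), np.float64(0.1571895459631632), np.float64(0.15735677555273814)]
(array([ 0.6805, -0.2552,  0.1297]), [np.float64(0.3), np.float64(0.3)]) [ 0.6819 -0.2565  0.125 ] [ 0.6769 -0.2584  0.125 ]
(array([ 0.3854, -0.2503,  0.1277]), [np.float64(2.7), np.float64(2.7)]) [ 0.3859 -0.2539  0.125 ] [ 0.3826 -0.2489  0.125 ]
[0.6688 0.3299]
[0.6638 0.153 ]
[0.4572 0.1545]
[0.4604 0.3328]
```

```bash
cat >> h.py <<'E'
def to(x,y,z,yaw=None,q=True):
    """remaining shift in tool axes (of measured pose, assumed tool down)"""
    s=sensors.get_state(); R=np.array(s["orientation"]); d=R.T@(np.array([x,y,z])-s["tool_pos"])
    cy=np.arctan2(R[1,0],R[0,0]); 
    print("shift mm",np.round(d*1000,1),"wz",None if yaw is None else round(cy-yaw,4),"| pos",np.round(s["tool_pos"],4),"yaw",round(cy,4),"tilt",np.round(R[:2,2],4),"open",round(s["opening"],4),"t",s["t"],"F",np.round(s["ft_force"],1))
BC=np.array([0.5425,-0.006]);BY=0.122
def box(x,y):
    c,s=np.cos(BY),np.sin(BY); return BC[0]+c*x-s*y, BC[1]+s*x+c*y
E
python3 -c "
from h import *
to(.565,-.13,.35,.122)"
```

```text
shift mm [ 501.4 -333.8 -104.9] wz 0.1778 | pos [ 0.1845 -0.5969  0.2448] yaw 0.2998 tilt [-0.0003  0.0009] open 0.0853 t 0.15 F [ 0.4 -0.2 -0.3]
```

```bash
python3 -m jog '[[0.01,-0.01,-0.03,0,0,0.02,255],[0.03,-0.025,-0.06,0,0,0.05,255],[0.06,-0.045,-0.085,0,0,0.08,255],[0.1,-0.07,-0.105,0,0,0.12,255],[0.14,-0.095,-0.105,0,0,0.15,255],[0.18,-0.12,-0.105,0,0,0.178,255],[0.22,-0.146,-0.105,0,0,0.178,255],[0.26,-0.173,-0.105,0,0,0.178,255]]' 60
python3 -c "
from h import *
to(.565,-.13,.35,.122)"
```

```text
t: 0.95
tool_pos: [0.3827, -0.3534, 0.3503]
orientation: [[0.993, 0.121, -0.0], [0.121, -0.993, -0.0], [-0.0, 0.0, -1.0]]
ft_force: [0.9, -0.0, -1.1]
opening: -0.0
shift mm [ 2.080e+02 -1.996e+02  2.000e-01] wz -0.0004 | pos [ 0.3827 -0.3534  0.3503] yaw 0.1216 tilt [-0.0001 -0.0001] open -0.0 t 0.95 F [ 0.9 -0.  -1.1]
```

```bash
python3 -m jog '[[0.03,-0.028,0,0,0,0,255],[0.06,-0.058,0,0,0,0,255],[0.09,-0.087,0,0,0,0,255],[0.12,-0.116,0,0,0,0,255],[0.15,-0.145,0,0,0,0,255],[0.18,-0.174,0,0,0,0,255],[0.208,-0.2,0,0,0,0,255],[0.208,-0.2,0,0,0,0,255]]'
python3 -c "
from h import *
to(.565,-.13,.35,.122)
snap('wrist','w1')"
```

```text
t: 1.75
tool_pos: [0.5662, -0.1263, 0.3497]
orientation: [[0.992, 0.128, -0.0], [0.128, -0.992, 0.002], [0.0, -0.002, -1.0]]
ft_force: [-1.1, 0.2, -0.9]
opening: 0.0001
shift mm [-1.6  3.5 -0.3] wz 0.0062 | pos [ 0.5662 -0.1263  0.3497] yaw 0.1282 tilt [-0.0001  0.0023] open 0.0001 t 1.75 F [-1.1  0.2 -0.9]
```

View pics/w1.png

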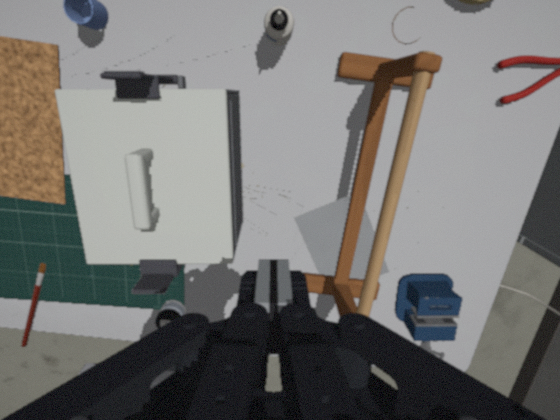

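The wrist view shows the lid (corners about (58,90), (228,90), (235,256), (85,264)), the shut clips at (137,85) and (157,275), and the bar from (421,72) to (364,318). I'll compare these with the other views and move on above the box.

Run:
```python
from h import *
np.set_printoptions(precision=4,suppress=True)
s=load('w1')
for uv in ((58,90),(228,90),(235,256),(85,264)): print(atz('wrist',uv,.136,s)[:2])
for uv in ((421,72),(364,318)): print(atz('wrist',uv,.125,s)[:2])
print('tri bar',tri(('wrist',(421,72),s),('top',(389,164.7)),('side',(163.7,211))),tri(('wrist',(364,318),s),('top',(399,307)),('side',(215.5,131))))
x,y=box(0,-.01); to(x+.03,y,.35,.122)
```

```text
[0.6225 0.085 ]
[ 0.6425 -0.0715]
[ 0.4745 -0.0937]
[0.4439 0.0673]
[ 0.6814 -0.2486]
[ 0.4081 -0.2519]
tri bar (array([ 0.6809, -0.2524,  0.1296]), [np.float64(5.2), np.float64(2.5), np.float64(2.8)]) (array([ 0.3897, -0.2534,  0.1199]), [np.float64(12.7), np.float64(4.5), np.float64(9.9)])
shift mm [  22.8 -111.    -0.2] wz 0.0037 | pos [ 0.565  -0.1289  0.3497] yaw 0.1257 tilt [-0.0007  0.0012] open -0.0004 t 1.8 F [-0.5 -0.4 -0.3]
```

```bash
python3 -m jog '[[0.005,-0.028,0,0,0,0,255],[0.01,-0.056,0,0,0,0,255],[0.015,-0.084,0,0,0,0,255],[0.02,-0.111,0,0,0,0.004,255],[0.02,-0.111,0,0,0,0.004,255],[0.02,-0.111,0,0,0,0.004,255],[0.02,-0.111,0,0,0,0.004,255],[0.02,-0.111,0,0,0,0.004,255]]'
python3 -c "
from h import *
snap('wrist','w2')"
```

```text
t: 2.6
tool_pos: [0.5703, -0.02, 0.3502]
orientation: [[0.993, 0.116, -0.0], [0.116, -0.993, -0.0], [-0.0, 0.0, -1.0]]
ft_force: [0.2, -0.4, -0.2]
opening: 0.0001
```

View pics/w2.png

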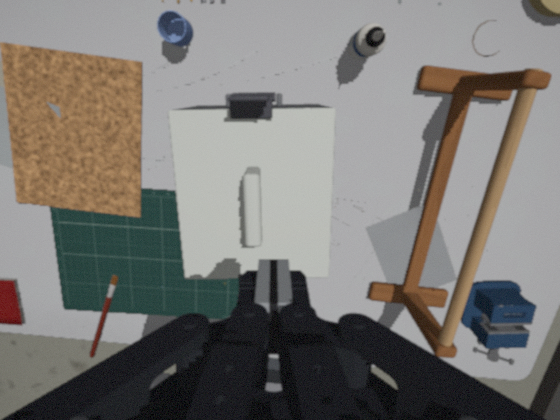

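Wrist view 2: lid corners (172,111), (334,106), (328,276), (182,277); bar (525,90) to (449,343).

Run:
```python
from h import *
np.set_printoptions(precision=4,suppress=True)
s=load('w2')
c=np.array([atz('wrist',uv,.136,s)[:2] for uv in ((172,111),(334,106),(328,276),(182,277))]);print(c,c.mean(0)); FL,FR,NR,NL=c
print('yaw',[np.arctan2(*(a)[::-1]) for a in(FL-NL,FR-NR)],[np.arctan2(-a[0],a[1]) for a in(FL-FR,NL-NR)],[np.linalg.norm(a) for a in (FL-NL,FR-NR,FL-FR,NL-NR)])
for uv in ((525,90),(449,343)): print(atz('wrist',uv,.125,s)[:2])
for k,(t,sd,w) in {'FL':((230,193.6),(325,218.2),(172,111)),'FR':((305.2,183.6),(250.8,213.8),(334,106)),'NR':((319,269),(262.5,157.5),(328,276)),'NL':((240.6,280.6),(328,161.2),(182,277))}.items():
  print(k,*tri(('top',t),('side',sd),('wrist',w,s)))
x,y=box(-.065,0); to(x,y,.22,.122)
```

```text
[[ 0.6225  0.0846]
 [ 0.6445 -0.0665]
 [ 0.4664 -0.0903]
 [ 0.4466  0.0692]] [ 0.545  -0.0008]
yaw [np.float64(0.08713123295384168), np.float64(0.13289500408410074)] [np.float64(0.14494036069072505), np.float64(0.123669272289279)] [np.float64(0.17655395503871701), np.float64(0.1796914269503502), np.float64(0.15269124165304152), np.float64(0.16076396115724684)]
[ 0.6798 -0.2472]
[ 0.3869 -0.2542]
FL [0.6215 0.0851 0.1321] [np.float64(3.4), np.float64(3.0), np.float64(0.8)]
FR [ 0.6428 -0.0714  0.1269] [np.float64(4.3), np.float64(1.3), np.float64(3.6)]
NR [ 0.4631 -0.0945  0.1306] [np.float64(2.3), np.float64(0.7), np.float64(2.8)]
NL [0.4444 0.0647 0.1354] [np.float64(4.9), np.float64(0.5), np.float64(5.0)]
shift mm [-91.  -16.5 130.2] wz -0.0057 | pos [ 0.5704 -0.0197  0.3502] yaw 0.1163 tilt [-0.0002 -0.0001] open -0.0001 t 2.65 F [0.2 0.  0.6]
```

```bash
sed -i 's/BC=np.array.*;BY/BC=np.array([0.543,-0.005]);BY/' h.py; python3 -m jog '[[-0.03,-0.006,0.02,0,0,-0.006,255],[-0.06,-0.012,0.06,0,0,-0.006,255],[-0.09,-0.017,0.1,0,0,-0.006,255],[-0.091,-0.017,0.13,0,0,-0.006,255],[-0.091,-0.017,0.155,0,0,-0.006,255],[-0.091,-0.017,0.175,0,0,-0.006,255],[-0.091,-0.017,0.185,0,0,-0.006,255],[-0.091,-0.017,0.185,0,0,-0.006,255]]'
python3 -c "
from h import *
to(*box(-.065,0),.165,.122);to(*box(-.135,0),.166,.122);snap('wrist','w3')"
```

```text
t: 3.45
tool_pos: [0.4776, -0.0127, 0.1645]
orientation: [[0.992, 0.123, -0.002], [0.123, -0.992, 0.0], [-0.002, -0.001, -1.0]]
ft_force: [-0.7, -0.3, 1.0]
opening: 0.0004
shift mm [ 0.8  0.3 -0.5] wz 0.0014 | pos [ 0.4776 -0.0127  0.1645] yaw 0.1234 tilt [-0.0018  0.0003] open 0.0004 t 3.45 F [-0.7 -0.3  1. ]
shift mm [-69.2   0.2  -1.4] wz 0.0014 | pos [ 0.4776 -0.0127  0.1645] yaw 0.1234 tilt [-0.0018  0.0003] open 0.0004 t 3.45 F [-0.7 -0.3  1. ]
```

View pics/w3.png

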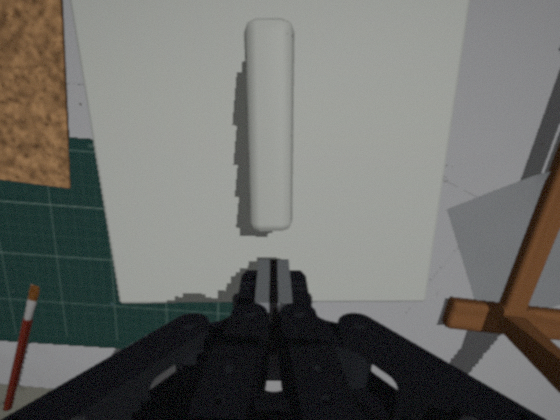

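Fingertips are over the lid at (272,265), between the handle and the near clip. Next I push outward.

```bash
python3 -m jog '[[-0.012,0,-0.001,0,0,0,255],[-0.022,0,-0.001,0,0,0,255],[-0.032,0,-0.001,0,0,0,255],[-0.042,0,-0.001,0,0,0,255],[-0.052,0,-0.001,0,0,0,255],[-0.062,0,-0.001,0,0,0,255],[-0.07,0,-0.001,0,0,0,255],[-0.07,0,-0.001,0,0,0,255]]'
python3 -c "
from h import *
to(*box(.062,0),.21,.122)"
```

```text
t: 4.3
tool_pos: [0.4077, -0.0213, 0.1663]
orientation: [[0.992, 0.123, -0.0], [0.123, -0.992, -0.0], [-0.0, 0.0, -1.0]]
ft_force: [-0.3, 0.4, -0.4]
opening: -0.0003
shift mm [198.3   0.6 -43.7] wz 0.0016 | pos [ 0.4077 -0.0213  0.1663] yaw 0.1236 tilt [-0.0002 -0.0003] open -0.0003 t 4.3 F [-0.3  0.4 -0.4]
```

```bash
python3 -m jog '[[0,0,-0.03,0,0,0,255],[0.01,0,-0.05,0,0,0,255],[0.05,0,-0.05,0,0,0,255],[0.09,0,-0.05,0,0,0,255],[0.13,0,-0.05,0,0,0,255],[0.17,0,-0.05,0,0,0,255],[0.198,0,-0.05,0,0,0,255],[0.198,0,-0.05,0,0,0,255]]'
python3 -c "
from h import *
to(*box(.063,0),.166,.122);snap('top','t1')"
```

```text
t: 5.1
tool_pos: [0.6076, 0.0041, 0.2153]
orientation: [[0.992, 0.124, -0.0], [0.124, -0.992, 0.001], [0.0, -0.001, -1.0]]
ft_force: [-1.6, 0.1, -1.2]
opening: -0.0001
shift mm [-2.2  1.2 49.3] wz 0.0022 | pos [0.6076 0.0041 0.2153] yaw 0.1242 tilt [-0.0001  0.0013] open -0.0001 t 5.1 F [-1.6  0.1 -1.2]
```

View pics/t1.png

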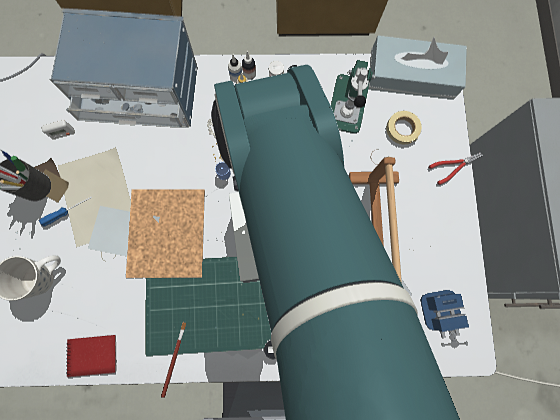

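The arm covers the box in this view. Next is the far clip.

```bash
python3 -m jog '[[-0.001,0.001,0.02,0,0,0,255],[-0.001,0.001,0.035,0,0,0,255],[-0.001,0.001,0.045,0,0,0,255],[-0.001,0.001,0.049,0,0,0,255],[-0.001,0.001,0.049,0,0,0,255],[0.012,0.001,0.049,0,0,0,255],[0.024,0.001,0.049,0,0,0,255],[0.034,0.001,0.049,0,0,0,255]]'
python3 -m jog '[[0.01,0,0,0,0,0,255],[0.02,0,0,0,0,0,255],[0.03,0,0,0,0,0,255],[0.036,0,0,0,0,0,255],[0.036,0,0,0,0,0,255],[0.03,0,-0.03,0,0,0,255],[0,0,-0.06,0,0,0,255],[-0.03,0,-0.09,0,0,0,255]]'
python3 -c "
from h import *
to(*box(.03,0),.35,.122)"
```

```text
t: 5.95
tool_pos: [0.6398, 0.0066, 0.1681]
orientation: [[0.992, 0.123, 0.001], [0.123, -0.992, 0.0], [0.001, 0.0, -1.0]]
ft_force: [-0.3, 0.0, -0.1]
opening: -0.0001
t: 6.75
tool_pos: [0.608, 0.0029, 0.2578]
orientation: [[0.992, 0.124, -0.001], [0.124, -0.992, 0.0], [-0.001, -0.0, -1.0]]
ft_force: [0.3, -0.4, 0.7]
opening: -0.0002
shift mm [-35.6  -0.1 -92.2] wz 0.002 | pos [0.608  0.0029 0.2578] yaw 0.124 tilt [-0.0008  0.0003] open -0.0002 t 6.75 F [ 0.3 -0.4  0.7]
```

```bash
python3 -m jog '[[0,0,-0.03,0,0,0,128],[0,0,-0.06,0,0,0,60],[0,0,-0.092,0,0,0,0],[0,0,-0.092,0,0,0,0],[0,0,-0.092,0,0,0,0],[0,0,-0.092,0,0,0,0],[0,0,-0.092,0,0,0,0],[0,0,-0.092,0,0,0,0]]'
python3 -c "
from h import *
snap('wrist','w4');snap('side','s4')
a=cv2.imread('pics/w4.png');b=cv2.imread('pics/s4.png');
cv2.imwrite('pics/ws4.png',cv2.resize(np.hstack([a,b]),(800,300)))"
```

```text
t: 7.55
tool_pos: [0.609, 0.0028, 0.3485]
orientation: [[0.992, 0.124, -0.001], [0.124, -0.992, 0.0], [-0.001, -0.0, -1.0]]
ft_force: [-0.1, 0.5, 0.1]
opening: 0.0851
```

View pics/ws4.png

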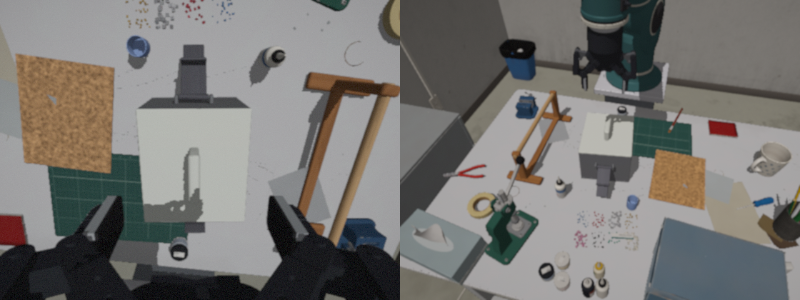

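View pics/w4.png

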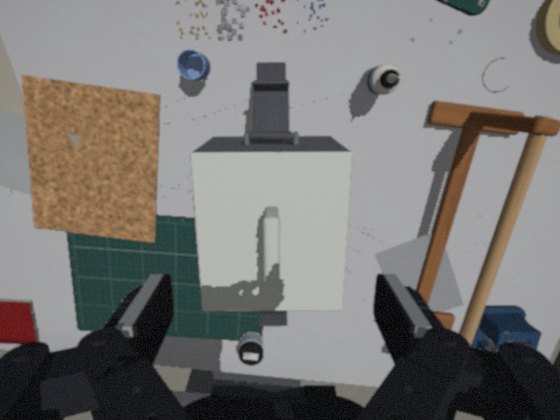

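Both clips are down: the far one is at (270,100) and the near one shows at (272,318). The handle's top runs (272,210)–(270,282). Next I measure the handle and mat.

Run:
```python
from h import *
np.set_printoptions(precision=4,suppress=True)
s=load('w4');s2=load('w2')
for uv in ((272,208),(271,282)): print('handle',atz('wrist',uv,.174,s)[:2])
for uv in ((252,170),(254,245)): print('handle w2',atz('wrist',uv,.174,s2)[:2])
c=np.array([atz('wrist',uv,.136,s)[:2] for uv in ((195,153),(350,152),(343,308),(203,310))]);print(c,c.mean(0)); FL,FR,NR,NL=c
print('yaw',[np.arctan2(*(a)[::-1]) for a in(FL-NL,FR-NR)],[np.arctan2(-a[0],a[1]) for a in(FL-FR,NL-NR)])
m=np.array([atz('wrist',uv,.004,s)[:2] for uv in ((24,77),(160,94),(155,243),(33,229))]);print('mat',m,m.mean(0))
m=np.array([atz('top',uv,.004)[:2] for uv in ((131,189),(205,190),(203,277),(125,277))]);print(m.mean(0))
for t,w in (((131,189),(24,77)),((205,190),(160,94)),((203,277),(155,243)),((125,277),(33,229))): print(*tri(('top',t),('wrist',w,s)))
to(*box(0,0),.2,.122)
```

```text
handle [0.5891 0.0038]
handle [ 0.5132 -0.0045]
handle w2 [0.5832 0.0027]
handle w2 [ 0.5114 -0.0062]
[[ 0.6233  0.0838]
 [ 0.6429 -0.0658]
 [ 0.4682 -0.0917]
 [ 0.4459  0.0654]] [ 0.5451 -0.0021]
yaw [np.float64(0.10376755090495912), np.float64(0.14709870959830113)] [np.float64(0.129768627009684), np.float64(0.14092423515949293)]
mat [[0.6679 0.3311]
 [0.6685 0.1594]
 [0.4579 0.1622]
 [0.4583 0.3387]] [0.5631 0.2478]
[0.5625 0.2425]
[0.668  0.3288 0.0072] [np.float64(0.1), np.float64(0.1)]
[0.6667 0.157  0.0003] [np.float64(3.8), np.float64(3.8)]
[0.4582 0.1578 0.0061] [np.float64(3.7), np.float64(3.7)]
[0.461  0.3321 0.0109] [np.float64(1.8), np.float64(1.8)]
shift mm [-66.4  -0.3 148.9] wz 0.0018 | pos [0.6091 0.0028 0.3488] yaw 0.1238 tilt [-0.0007  0.0001] open 0.0851 t 7.65 F [-0.3 -0.5 -0.5]
```

```bash
sed -i 's/BC=np.array.*;BY/BC=np.array([0.5455,-0.0025]);BY/' h.py; python3 -m jog '[[-0.03,0,0.03,0,0,0.002,0],[-0.06,-0.002,0.065,0,0,0.002,0],[-0.064,-0.002,0.1,0,0,0.002,0],[-0.064,-0.002,0.13,0,0,0.002,0],[-0.064,-0.002,0.155,0,0,0.002,0],[-0.064,-0.002,0.175,0,0,0.002,0],[-0.064,-0.002,0.186,0,0,0.002,0],[-0.064,-0.002,0.186,0,0,0.002,0]]'
python3 -m jog '[[0,0,0,0,0,0,80],[0,0,0,0,0,0,160],[0,0,0,0,0,0,255],[0,0,0,0,0,0,255],[0,0,0,0,0,0,255],[0,0,0,0,0,0,255],[0,0,0,0,0,0,255],[0,0,0,0,0,0,255]]' 60
python3 -c "
from h import *
to(*box(0,0),.2,.122)
snap('wrist','w5')"
```

```text
t: 8.45
tool_pos: [0.5449, -0.003, 0.1622]
orientation: [[0.993, 0.122, -0.002], [0.122, -0.993, 0.0], [-0.002, -0.001, -1.0]]
ft_force: [0.6, -0.1, 1.7]
opening: 0.0852
t: 9.25
tool_pos: [0.5456, -0.003, 0.1638]
orientation: [[0.993, 0.122, 0.001], [0.122, -0.993, -0.0], [0.001, 0.0, -1.0]]
ft_force: [-2.2, -0.1, 5.8]
opening: 0.0149
shift mm [ -0.   -0.5 -36.2] wz -0.0002 | pos [ 0.5456 -0.003   0.1638] yaw 0.1218 tilt [ 0.0006 -0.0001] open 0.0149 t 9.25 F [-2.2 -0.1  5.8]
```

View pics/w5.png

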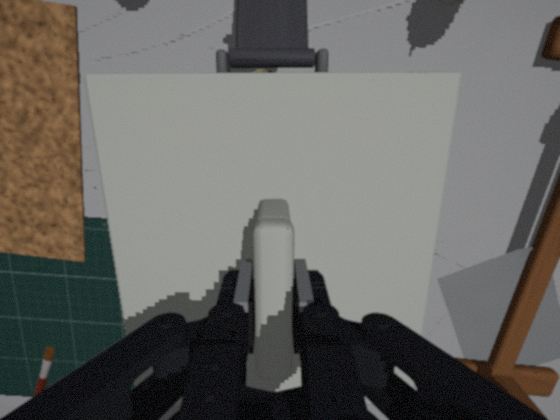

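```bash
python3 -m jog '[[0,0,-0.01,0,0,0,255],[0,0,-0.025,0,0,0,255],[0,0,-0.045,0,0,0,255],[0,0,-0.07,0,0,0,255],[0,0,-0.08,0,0,0,255],[0,-0.01,-0.08,0,0,0.02,255],[0.01,-0.04,-0.08,0,0,0.05,255],[0.02,-0.08,-0.08,0,0,0.08,255]]' 80
python3 - <<'E'
from h import *
s=load('w5');R=np.array(s['orientation'])
for uv,z in (((274,225),.174),((90,74),.136),((460,73),.136),((85,75),.130)):
    p=atz('wrist',uv,z,s); print(uv,np.round(1000*(R.T@(p-s['tool_pos'])),1))
to(.5625,.245,.1,-.015)
E
```

```text
t: 10.1
tool_pos: [0.5558, 0.0779, 0.2437]
orientation: [[0.999, 0.037, 0.0], [0.037, -0.999, -0.001], [0.0, 0.001, -1.0]]
ft_force: [0.7, 0.3, -0.8]
opening: 0.0144
(274, 225) [ 35.   -1.7 -10.2]
(90, 74) [ 87.6 -78.2  27.9]
(460, 73) [87.8 75.5 27.9]
(85, 75) [ 87.5 -83.4  33.9]
shift mm [  12.8 -166.8  143.6] wz 0.0521 | pos [0.5558 0.0779 0.2437] yaw 0.0371 tilt [ 0.0005 -0.0008] open 0.0144 t 10.1 F [ 0.7  0.3 -0.8]
```

```bash
python3 -m jog '[[0.003,-0.035,0,0,0,0.01,255],[0.006,-0.07,0,0,0,0.025,255],[0.009,-0.105,0,0,0,0.04,255],[0.012,-0.14,0,0,0,0.052,255],[0.014,-0.167,0.01,0,0,0.052,255],[0.014,-0.167,0.05,0,0,0.052,255],[0.014,-0.167,0.09,0,0,0.052,255],[0.014,-0.167,0.12,0,0,0.052,255]]'
python3 -c "
from h import *
to(.564,.245,.05,-.015);snap('wrist','w6');snap('top','t6')"
```

```text
t: 10.9
tool_pos: [0.5618, 0.246, 0.1213]
orientation: [[1.0, -0.01, -0.001], [-0.01, -1.0, -0.001], [-0.001, 0.001, -1.0]]
ft_force: [-0.1, 0.4, -1.6]
opening: 0.0146
shift mm [ 2.3  0.9 71.3] wz 0.0051 | pos [0.5618 0.246  0.1213] yaw -0.0099 tilt [-0.0014 -0.0006] open 0.0146 t 10.9 F [-0.1  0.4 -1.6]
```

View pics/w6.png

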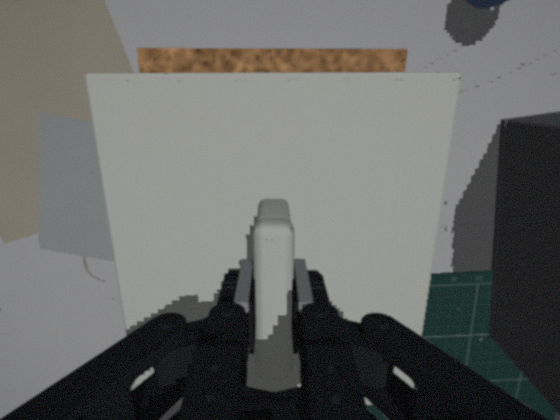

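View pics/t6.png

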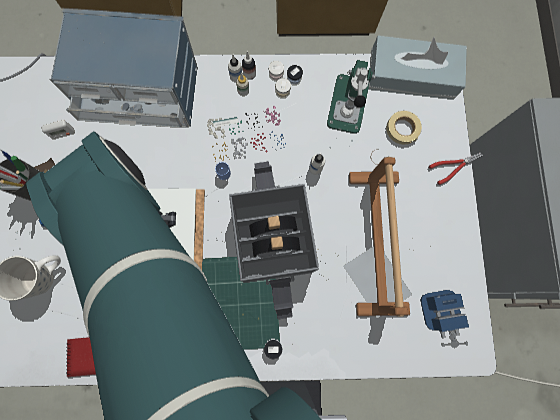

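The lid hangs above the mat; the mat's far corners (138,48) and (407,48) are centred with the lid's edge. The top view shows two frames, at (273,222) and (277,243).

Run:
```python
from h import *
s=load('w6')
for uv in ((138,48),(407,48)): 
    p=atz('wrist',uv,.004,s); print(p)
```

```text
[0.66981082 0.33360815 0.004     ]
[0.66794749 0.16128178 0.004     ]
```

```bash
python3 -m jog '[[0.004,-0.001,0.02,0,0,0,255],[0.004,-0.001,0.038,0,0,0,255],[0.004,-0.001,0.052,0,0,0,255],[0.004,-0.001,0.062,0,0,0,255],[0.004,-0.001,0.068,0,0,0,255],[0.004,-0.001,0.071,0,0,0,255],[0.004,-0.001,0.073,0,0,0,255],[0.004,-0.001,0.073,0,0,0,255]]'
python3 -c "
from h import *
to(.5655,.247,.048,-.01)"
```

```text
t: 11.8
tool_pos: [0.5667, 0.2472, 0.0505]
orientation: [[1.0, -0.01, 0.0], [-0.01, -1.0, 0.0], [0.0, -0.0, -1.0]]
ft_force: [1.0, 0.3, -1.3]
opening: 0.0143
shift mm [-1.2  0.3  2.5] wz -0.0002 | pos [0.5667 0.2472 0.0505] yaw -0.0102 tilt [0.0002 0.0001] open 0.0143 t 11.8 F [ 1.   0.3 -1.3]
```

```bash
python3 -m jog '[[0,0,0.001,0,0,0,255],[0,0,0.002,0,0,0,255],[0,0,0.003,0,0,0,255],[0,0,0.003,0,0,0,200],[0,0,0.003,0,0,0,100],[0,0,0.003,0,0,0,0],[0,0,0.003,0,0,0,0],[0,0,0.003,0,0,0,0]]'
python3 -m jog '[[0,0,-0.02,0,0,0,0],[0,0,-0.05,0,0,0,0],[0,0,-0.09,0,0,0,0],[0,0,-0.13,0,0,0,0],[0,0,-0.17,0,0,0,0],[0,0,-0.21,0,0,0,0],[0,0.03,-0.25,0,0,0,0],[0,0.06,-0.28,0,0,0,0]]'
python3 -c "
from h import *
to(*box(.03,0),.35,.122);snap('wrist','w7')"
```

```text
t: 12.6
tool_pos: [0.5666, 0.2472, 0.0473]
orientation: [[1.0, -0.01, -0.0], [-0.01, -1.0, 0.0], [-0.0, -0.0, -1.0]]
ft_force: [-0.2, -0.4, 0.1]
opening: 0.0756
t: 13.4
tool_pos: [0.5658, 0.1873, 0.3298]
orientation: [[1.0, -0.008, 0.002], [-0.008, -1.0, 0.001], [0.002, -0.001, -1.0]]
ft_force: [0.9, 0.0, -0.6]
opening: 0.0853
shift mm [ 11.1 186.  -20.3] wz -0.1303 | pos [0.5658 0.1873 0.3298] yaw -0.0083 tilt [0.0017 0.0009] open 0.0853 t 13.4 F [ 0.9  0.  -0.6]
```

View pics/w7.png

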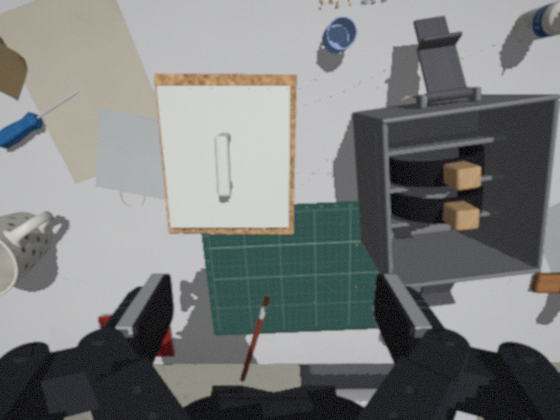

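The lid lies on the mat with cork visible all round. Two wooden blocks are at (462,175) and (461,214) in the box. I go above the box.

```bash
python3 -m jog '[[0,0.03,-0.02,0,0,-0.02,0],[0,0.06,-0.02,0,0,-0.04,0],[0.004,0.1,-0.02,0,0,-0.06,0],[0.008,0.14,-0.02,0,0,-0.09,0],[0.01,0.17,-0.02,0,0,-0.12,0],[0.011,0.186,-0.02,0,0,-0.13,0],[0.011,0.186,-0.02,0,0,-0.13,0],[0.011,0.186,-0.02,0,0,-0.13,0]]'
python3 -c "
from h import *
to(*box(.03,0),.35,.122);snap('wrist','w8')"
```

```text
t: 14.25
tool_pos: [0.575, 0.0015, 0.3472]
orientation: [[0.993, 0.119, -0.0], [0.119, -0.993, 0.0], [-0.0, -0.0, -1.0]]
ft_force: [0.6, 1.3, -0.5]
opening: 0.0854
shift mm [ 0.3  0.4 -2.8] wz -0.0025 | pos [0.575  0.0015 0.3472] yaw 0.1195 tilt [-0.0001  0.0003] open 0.0854 t 14.25 F [ 0.6  1.3 -0.5]
```

View pics/w8.png

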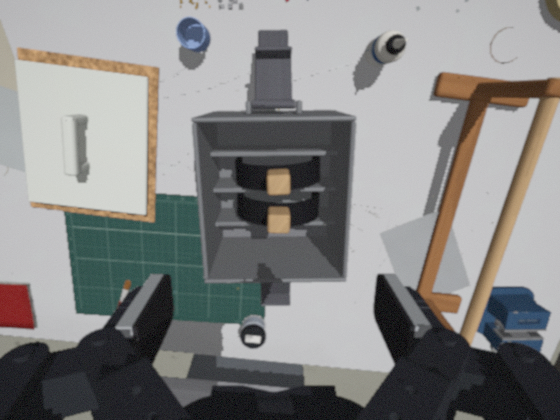

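Run:
```python
import cv2
t=cv2.imread('pics/w8.png')
cv2.imwrite('pics/w8z.png',cv2.resize(t[100:290,185:365],None,fx=4,fy=3.15*4/3.15*0.78,interpolation=2))
t=cv2.imread('pics/t6.png')
cv2.imwrite('pics/t6z.png',cv2.resize(t[180:290,225:325],None,fx=5,fy=5,interpolation=2))
```

```text
(no output)
```

View pics/w8z.png

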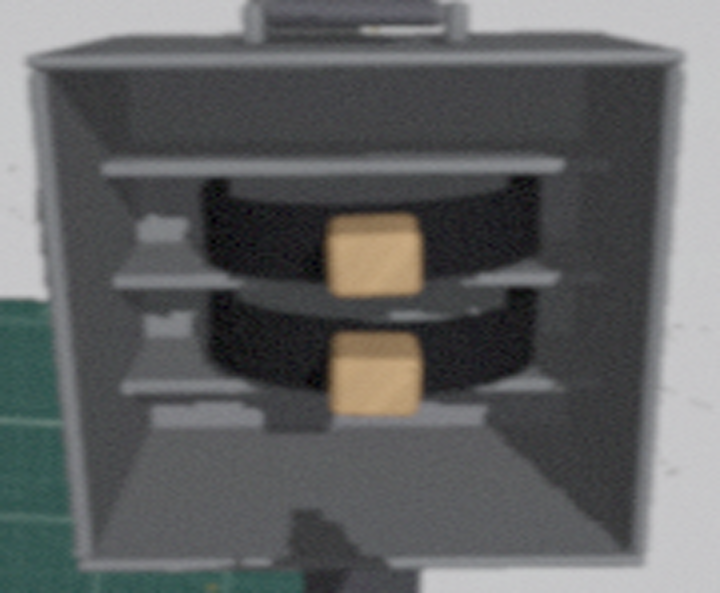

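View pics/t6z.png

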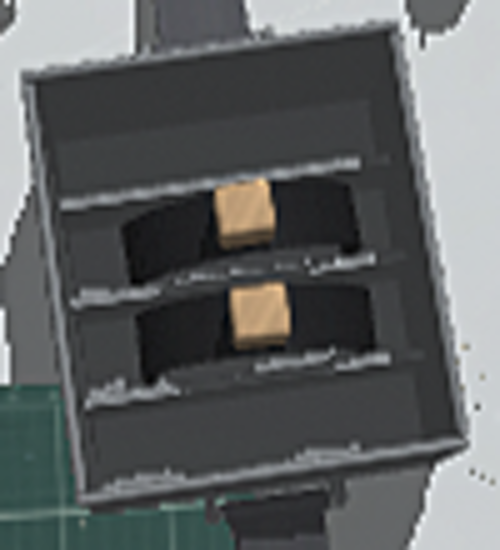

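Run:
```python
from h import *
s=load('w8')
for w,t,bx in (((278.7,185.3),(273.6,221.6),.022),((279,223.7),(277,242.4),-.022)):
    print(tri(('wrist',w,s),('top',t)),atz('wrist',w,.124,s)[:2],atz('top',t,.124)[:2],box(bx,0))
to(*box(-.022,0),.2,.122)
```

```text
(array([ 0.5633236 , -0.00554377,  0.11840854]), [np.float64(2.3), np.float64(2.3)]) [ 0.56465436 -0.00299809] [ 0.56244466 -0.00771122] (np.float64(0.5673364789716104), np.float64(0.00017734684387604987))
(array([ 0.51988474, -0.01153912,  0.11661517]), [np.float64(2.5), np.float64(2.5)]) [ 0.52254197 -0.0085545 ] [ 0.51910934 -0.01385084] (np.float64(0.5236635210283895), np.float64(-0.00517734684387605))
shift mm [-51.8   1.2 147.3] wz -0.0014 | pos [0.575  0.0021 0.3473] yaw 0.1206 tilt [-0.0001  0.0004] open 0.0849 t 14.3 F [-0.3  0.4  0.1]
```

```bash
python3 -c "
from h import *
to(.522,-.009,.11,.122)"
python3 -m jog '[[-0.03,0.003,0.03,0,0,0,60],[-0.053,0.005,0.07,0,0,0,100],[-0.053,0.005,0.11,0,0,0,100],[-0.053,0.005,0.15,0,0,0,100],[-0.053,0.005,0.185,0,0,0,100],[-0.053,0.005,0.21,0,0,0,100],[-0.053,0.005,0.228,0,0,0,100],[-0.053,0.005,0.237,0,0,0,100]]'
python3 -c "
from h import *
to(.522,-.009,.11,.122);snap('wrist','w9')"
```

```text
shift mm [-53.9   4.8 237.3] wz -0.0014 | pos [0.575  0.0021 0.3473] yaw 0.1206 tilt [-0.0001  0.0004] open 0.0849 t 14.3 F [-0.3  0.4  0.1]
t: 15.1
tool_pos: [0.5224, -0.0089, 0.1089]
orientation: [[0.993, 0.121, -0.002], [0.121, -0.993, 0.001], [-0.002, -0.001, -1.0]]
ft_force: [-0.1, -0.2, 0.1]
opening: 0.0524
shift mm [-0.4  0.  -1.1] wz -0.0005 | pos [ 0.5224 -0.0089  0.1089] yaw 0.1215 tilt [-0.0018  0.0007] open 0.0524 t 15.1 F [-0.1 -0.2  0.1]
```

View pics/w9.png

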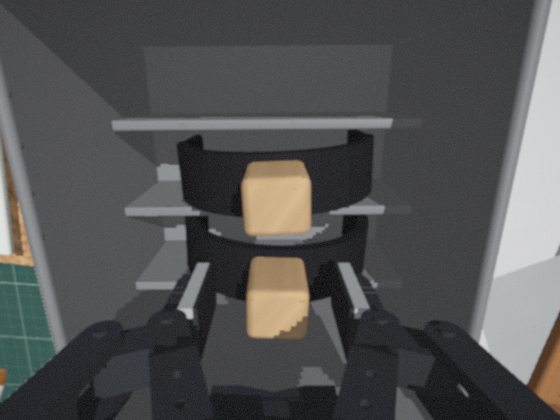

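The near block (top face about (277,312)) is between the fingers at (195,290) and (352,290). Close.

```bash
python3 - <<'E'
from h import *
s=load('w9');R=np.array(s['orientation'])
for uv in ((277,313),(277,208)):
    p=atz('wrist',uv,.124,s); print(p,np.round(1000*(R.T@(p-s['tool_pos'])),1))
E
python3 -m jog '[[0,0,0,0,0,0,140],[0,0,0,0,0,0,200],[0,0,0,0,0,0,255],[0,0,0,0,0,0,255],[0,0,0,0,0,0,255],[0,0,0,0,0,0,255],[0,0,-0.01,0,0,0,255],[0,0,-0.02,0,0,0,255]]' 60
python3 -c "
from h import *
to(.59,-.252,.28,0.0)"
```

```text
[ 0.52398375 -0.00813418  0.124     ] [  1.6  -0.6 -15.1]
[ 0.56524113 -0.00298772  0.124     ] [ 43.2  -0.7 -15.2]
t: 15.95
tool_pos: [0.523, -0.0103, 0.1312]
orientation: [[0.993, 0.119, -0.0], [0.119, -0.993, 0.0], [-0.0, -0.0, -1.0]]
ft_force: [0.1, -0.0, -0.6]
opening: 0.0227
shift mm [  37.6  248.  -148.8] wz 0.1198 | pos [ 0.523  -0.0103  0.1312] yaw 0.1198 tilt [-0.  0.] open 0.0227 t 15.95 F [ 0.1 -0.  -0.6]
```

```bash
python3 -m jog '[[0,0,-0.03,0,0,0,255],[0,0,-0.06,0,0,0,255],[0,0,-0.1,0,0,0,255],[0,0,-0.135,0,0,0,255],[0,0,-0.15,0,0,0,255],[0.005,0.03,-0.15,0,0,0.01,255],[0.01,0.06,-0.15,0,0,0.03,255],[0.016,0.1,-0.15,0,0,0.05,255]]'
python3 -m jog '[[0.005,0.03,0,0,0,0.02,255],[0.01,0.06,0,0,0,0.04,255],[0.015,0.09,0,0,0,0.055,255],[0.02,0.115,0,0,0,0.07,255],[0.02,0.135,0,0,0,0.07,255],[0.02,0.145,0,0,0,0.07,255],[0.02,0.145,0,0,0,0.07,255],[0.02,0.145,0,0,0,0.07,255]]'
python3 -c "
from h import *
to(.59,-.252,.28,0.0);snap('wrist','w10');snap('side','s10');to(.59,-.252,.28,0.0)"
```

```text
t: 16.75
tool_pos: [0.551, -0.1076, 0.2817]
orientation: [[0.997, 0.071, 0.001], [0.071, -0.997, 0.0], [0.001, 0.0, -1.0]]
ft_force: [0.7, 0.2, -1.0]
opening: 0.0226
t: 17.55
tool_pos: [0.581, -0.2497, 0.2806]
orientation: [[1.0, 0.001, 0.0], [0.001, -1.0, 0.001], [0.0, -0.001, -1.0]]
ft_force: [-0.2, -0.5, -0.8]
opening: 0.0232
shift mm [9.  2.3 0.6] wz 0.0007 | pos [ 0.581  -0.2497  0.2806] yaw 0.0007 tilt [0.0003 0.0005] open 0.0232 t 17.55 F [-0.2 -0.5 -0.8]
shift mm [8.9 2.5 0.7] wz 0.0013 | pos [ 0.5811 -0.2495  0.2807] yaw 0.0013 tilt [0.0003 0.0003] open 0.023 t 17.65 F [ 0.   1.1 -0.3]
```

View pics/w10.png

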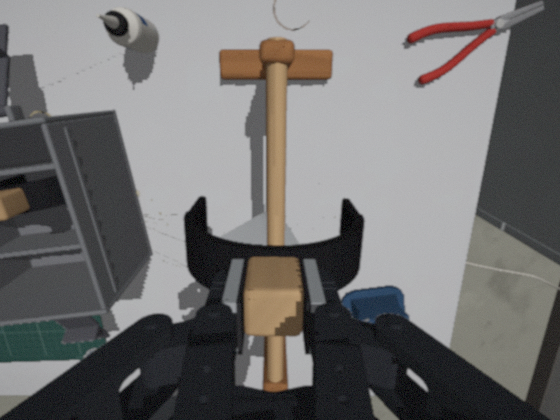

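View pics/s10.png

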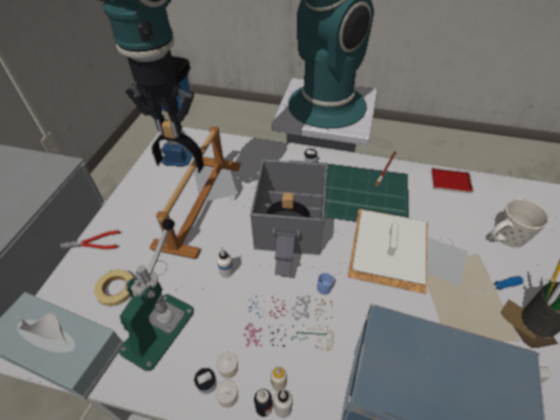

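The frame is held over the bar; the bar runs (277,65)–(276,235), centred between the legs at (187,215) and (361,215).

Run:
```python
from h import *
s=load('w10')
for uv in ((277,65),(277,150),(276.5,235),(275,362)): print(atz('wrist',uv,.125,s))
```

```text
[ 0.68080294 -0.25027816  0.125     ]
[ 0.61697326 -0.25048613  0.125     ]
[ 0.54266499 -0.2502905   0.125     ]
[ 0.40573133 -0.24917866  0.125     ]
```

```bash
python3 -m jog '[[0.01,0.001,0.02,0,0,0,255],[0.01,0.001,0.045,0,0,0,255],[0.01,0.001,0.07,0,0,0,255],[0.01,0.001,0.09,0,0,0,255],[0.01,0.001,0.105,0,0,0,255],[0.01,0.001,0.117,0,0,0,255],[0.01,0.001,0.124,0,0,0,255],[0.01,0.001,0.124,0,0,0,255]]'
python3 -c "
from h import *
to(.59,-.252,.155,0.0)"
```

```text
t: 18.45
tool_pos: [0.5915, -0.2517, 0.1567]
orientation: [[1.0, 0.0, 0.001], [0.0, -1.0, -0.0], [0.001, 0.0, -1.0]]
ft_force: [-0.2, 0.4, -1.0]
opening: 0.0229
shift mm [-1.5  0.3  1.7] wz 0.0001 | pos [ 0.5915 -0.2517  0.1567] yaw 0.0001 tilt [ 0.0011 -0.0002] open 0.0229 t 18.45 F [-0.2  0.4 -1. ]
```

Lower the last 2–3 mm to contact, then open gently.

```bash
python3 -m jog '[[0,-0.001,0.001,0,0,0,255],[0,-0.001,0.0015,0,0,0,255],[0,-0.001,0.002,0,0,0,255],[0,-0.001,0.0025,0,0,0,255],[0,-0.001,0.003,0,0,0,255],[0,-0.001,0.003,0,0,0,255],[0,-0.001,0.003,0,0,0,255],[0,-0.001,0.003,0,0,0,255]]'
python3 -m jog '[[0,0,0,0,0,0,190],[0,0,0,0,0,0,160],[0,0,0,0,0,0,130],[0,0,0,0,0,0,100],[0,0,0,0,0,0,100],[0,0,0,0,0,0,100],[0,0,0,0,0,0,100],[0,0,0,0,0,0,100]]'
python3 -c "
from h import *
snap('wrist','w11');to(.59,-.252,.28,0.0)"
```

```text
t: 19.25
tool_pos: [0.5916, -0.2513, 0.156]
orientation: [[1.0, -0.001, 0.002], [-0.001, -1.0, -0.002], [0.002, 0.002, -1.0]]
ft_force: [-10.1, 1.8, 27.9]
opening: 0.0228
t: 20.05
tool_pos: [0.5909, -0.2508, 0.1532]
orientation: [[1.0, -0.0, -0.0], [-0.0, -1.0, 0.0], [-0.0, -0.0, -1.0]]
ft_force: [-0.5, -0.2, 0.3]
opening: 0.0522
shift mm [  -0.9    1.1 -126.8] wz -0.0002 | pos [ 0.5909 -0.2509  0.1532] yaw -0.0002 tilt [-0.0001  0.0001] open 0.0518 t 20.1 F [-0.  -0.1 -0.5]
```

View pics/w11.png

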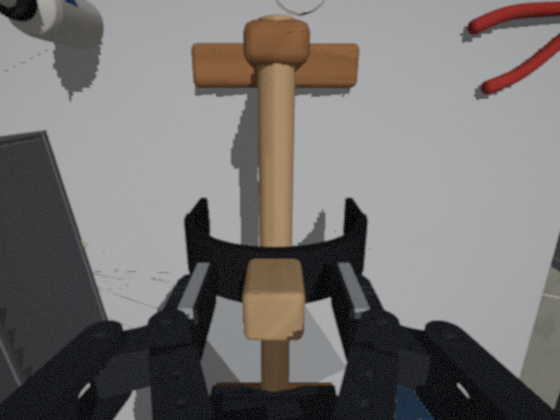

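It hangs upright and centred, block at (273,300). The contact came at about 0.156 (28 N), so next time I'll stop sooner. Retreat straight up and fetch the second.

```bash
python3 -m jog '[[0,0,-0.01,0,0,0,60],[0,0,-0.03,0,0,0,60],[0,0,-0.06,0,0,0,60],[0,0,-0.09,0,0,0,60],[0,0,-0.1,0,0,0,60],[0,-0.03,-0.1,0,0,-0.02,60],[0,-0.07,-0.1,0,0,-0.05,60],[0,-0.11,-0.1,0,0,-0.08,60]]'
python3 -c "
from h import *
snap('side','s11');to(.565,-.0035,.109,0.122)"
```

```text
t: 20.9
tool_pos: [0.5906, -0.1398, 0.2536]
orientation: [[0.997, 0.08, 0.0], [0.08, -0.997, -0.0], [0.0, 0.0, -1.0]]
ft_force: [1.0, 1.2, 0.5]
opening: 0.0654
shift mm [ -14.7 -129.7  145.3] wz -0.0322 | pos [ 0.5912 -0.1318  0.2539] yaw 0.0898 tilt [0.0006 0.0029] open 0.0654 t 20.95 F [ 2.8  9.3 -0.3]
```

View pics/s11.png

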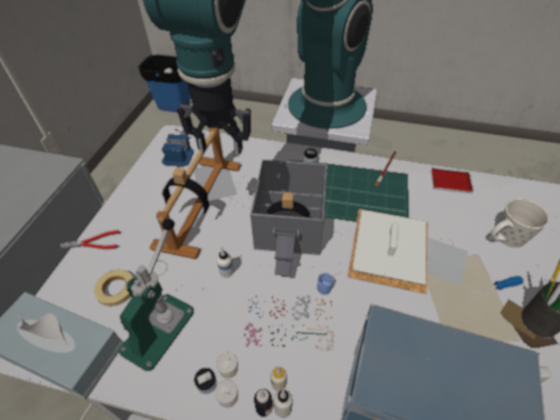

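The frame hangs astride the rail at (185,195). Now the second block.

```bash
python3 -m jog '[[-0.004,-0.035,0,0,0,-0.01,80],[-0.008,-0.07,0,0,0,-0.02,100],[-0.012,-0.105,0,0,0,-0.03,100],[-0.015,-0.139,0,0,0,-0.042,100],[-0.015,-0.139,0,0,0,-0.042,100],[-0.015,-0.139,0.03,0,0,-0.042,100],[-0.015,-0.139,0.06,0,0,-0.042,100],[-0.015,-0.139,0.09,0,0,-0.042,100]]'
python3 -c "
from h import *
snap('wrist','w12');to(.565,-.0035,.109,0.122)"
```

```text
t: 21.75
tool_pos: [0.565, -0.0042, 0.1625]
orientation: [[0.993, 0.121, 0.0], [0.121, -0.993, -0.0], [0.0, 0.0, -1.0]]
ft_force: [-0.3, -0.7, -1.3]
opening: 0.0521
shift mm [ 2.5 -0.5 48.9] wz -0.0008 | pos [ 0.5628 -0.0043  0.1579] yaw 0.1212 tilt [-0.0054  0.    ] open 0.0519 t 21.8 F [-3.7  0.3 -6.8]
```

View pics/w12.png

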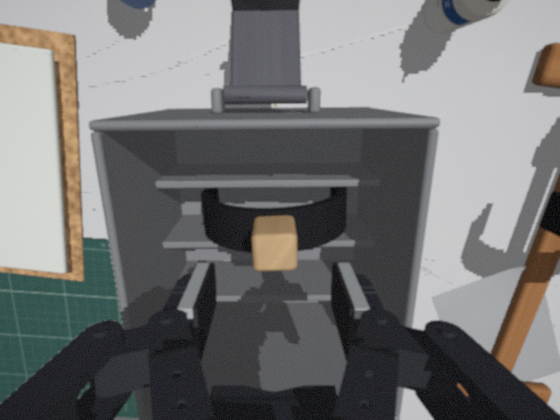

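The remaining block is at (275,245), in line with the jaws; all the other pockets are empty. Descend and grip.

```bash
python3 -m jog '[[0,0,0.02,0,0,0,100],[0,0,0.038,0,0,0,100],[0,0,0.05,0,0,0,100],[0,0,0.054,0,0,0,100],[0,0,0.054,0,0,0,100],[0,0,0.054,0,0,0,100],[0,0,0.054,0,0,0,180],[0,0,0.054,0,0,0,255]]'
python3 -m jog '[[0,0,0,0,0,0,255],[0,0,0,0,0,0,255],[0,0,0,0,0,0,255],[0,0,-0.01,0,0,0,255],[0,0,-0.03,0,0,0,255],[0,0,-0.06,0,0,0,255],[0,0,-0.09,0,0,0,255],[0,0,-0.1,0,0,0,255]]' 60
python3 -c "
from h import *
snap('wrist','w13');to(.475,-.25,.28,0.0)"
```

```text
t: 22.6
tool_pos: [0.5652, -0.0035, 0.1099]
orientation: [[0.993, 0.121, 0.001], [0.121, -0.993, -0.0], [0.001, 0.0, -1.0]]
ft_force: [0.0, 0.2, -1.8]
opening: 0.0239
t: 23.4
tool_pos: [0.5658, -0.0032, 0.2127]
orientation: [[0.993, 0.122, 0.004], [0.122, -0.993, -0.0], [0.004, 0.0, -1.0]]
ft_force: [0.9, -0.2, -1.2]
opening: 0.0232
shift mm [-120.   233.8  -67.6] wz 0.1219 | pos [ 0.5659 -0.0033  0.2128] yaw 0.1219 tilt [ 0.0039 -0.0002] open 0.0228 t 23.45 F [1.2 0.5 1.3]
```

View pics/w13.png

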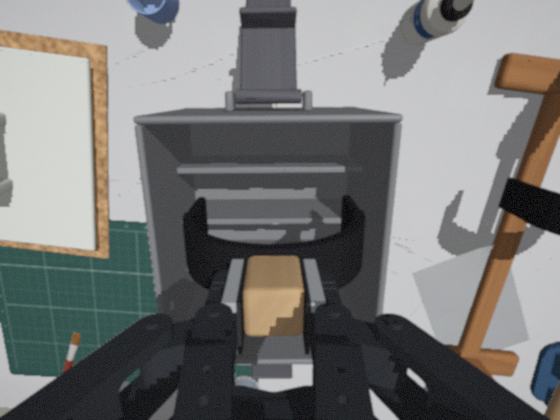

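The second frame is held; the box is otherwise empty. On to the rail, nearer end.

```bash
python3 -m jog '[[0,0,-0.03,0,0,0,255],[0,0,-0.06,0,0,0,255],[-0.02,0.02,-0.07,0,0,0.02,255],[-0.04,0.05,-0.07,0,0,0.04,255],[-0.06,0.085,-0.07,0,0,0.06,255],[-0.08,0.12,-0.07,0,0,0.08,255],[-0.1,0.155,-0.07,0,0,0.1,255],[-0.117,0.19,-0.07,0,0,0.122,255]]'
python3 -m jog '[[0,0.02,0,0,0,0,255],[0,0.037,0,0,0,0,255],[0,0.044,0,0,0,0,255],[0,0.044,0,0,0,0,255],[0,0.044,0,0,0,0,255],[0,0.044,0,0,0,0,255],[0,0.044,0,0,0,0,255],[0,0.044,0,0,0,0,255]]'
python3 -c "
from h import *
snap('wrist','w14');to(.478,-.2505,.28,0.0)"
```

```text
t: 24.25
tool_pos: [0.4705, -0.2077, 0.2787]
orientation: [[1.0, -0.001, -0.001], [-0.001, -1.0, 0.0], [-0.001, -0.0, -1.0]]
ft_force: [0.2, -0.1, -1.0]
opening: 0.0233
t: 25.05
tool_pos: [0.472, -0.2499, 0.2794]
orientation: [[1.0, 0.0, 0.0], [0.0, -1.0, -0.0], [0.0, 0.0, -1.0]]
ft_force: [0.1, 0.9, -1.1]
opening: 0.0233
shift mm [ 6.1  0.5 -0.7] wz 0.0003 | pos [ 0.4719 -0.25    0.2793] yaw 0.0003 tilt [-0.  0.] open 0.0234 t 25.1 F [ 0.4 -0.3 -1.7]
```

View pics/w14.png

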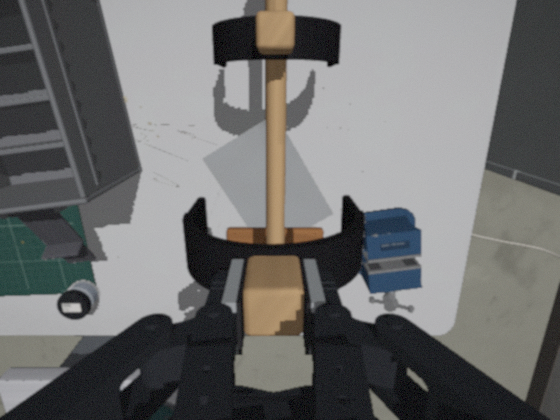

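The bar (276,200) passes centrally between the legs; the first frame hangs ahead at (275,35). Lower it.

```bash
python3 -m jog '[[0.008,0.001,0.02,0,0,0,255],[0.008,0.001,0.045,0,0,0,255],[0.008,0.001,0.07,0,0,0,255],[0.008,0.001,0.09,0,0,0,255],[0.008,0.001,0.105,0,0,0,255],[0.008,0.001,0.116,0,0,0,255],[0.008,0.001,0.121,0,0,0,255],[0.008,0.001,0.121,0,0,0,255]]'
python3 -m jog '[[0,0,0.001,0,0,0,255],[0,0,0.0015,0,0,0,255],[0,0,0.0015,0,0,0,255],[0,0,0.0015,0,0,0,190],[0,0,0.0015,0,0,0,160],[0,0,0.0015,0,0,0,130],[0,0,0.0015,0,0,0,100],[0,0,0.0015,0,0,0,100]]'
python3 -c "
from h import *
snap('wrist','w15');to(.478,-.2505,.28,0.0)"
```

```text
t: 25.9
tool_pos: [0.4798, -0.2512, 0.1581]
orientation: [[1.0, -0.0, -0.0], [-0.0, -1.0, 0.0], [-0.0, -0.0, -1.0]]
ft_force: [-0.6, 0.1, -1.0]
opening: 0.0231
t: 26.7
tool_pos: [0.4799, -0.2513, 0.1568]
orientation: [[1.0, -0.0, 0.0], [-0.0, -1.0, 0.0], [0.0, -0.0, -1.0]]
ft_force: [-0.1, 0.2, -0.7]
opening: 0.0523
shift mm [  -1.9   -0.8 -123.2] wz -0.0002 | pos [ 0.4799 -0.2513  0.1568] yaw -0.0002 tilt [-0.  0.] open 0.0521 t 26.75 F [-0.4  0.2  0.1]
```

View pics/w15.png

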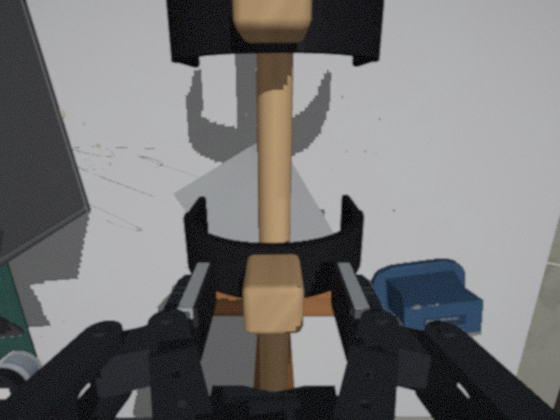

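Both frames hang. Retreat and re-measure the lid (it may have been knocked).

```bash
python3 -m jog '[[0,0,-0.01,0,0,0,60],[0,0,-0.03,0,0,0,60],[0,0,-0.06,0,0,0,0],[0,0,-0.1,0,0,0,0],[0,0,-0.14,0,0,0,0],[0.01,-0.03,-0.17,0,0,0,0],[0.02,-0.07,-0.19,0,0,0,0],[0.03,-0.11,-0.19,0,0,0,0]]'
python3 -m jog '[[0.01,-0.045,0,0,0,0,0],[0.02,-0.09,0,0,0,0,0],[0.03,-0.135,0,0,0,0,0],[0.04,-0.18,0,0,0,0,0],[0.05,-0.225,0,0,0,0,0],[0.06,-0.27,0,0,0,0,0],[0.065,-0.31,0,0,0,0,0],[0.065,-0.33,0,0,0,0,0]]'
python3 -m jog '[[0,0,0,0,0,0,0],[0,0,0,0,0,0,0],[0,0,0,0,0,0,0],[0,0,0,0,0,0,0],[0,0,0,0,0,0,0],[0,0,0,0,0,0,0],[0,0,0,0,0,0,0],[0,0,0,0,0,0,0]]'
python3 -c "
from h import *
snap('wrist','w16');snap('side','s16');to(.5655,.247,.12,0.0)"
```

```text
t: 27.55
tool_pos: [0.5108, -0.1402, 0.3506]
orientation: [[1.0, -0.001, 0.005], [-0.001, -1.0, -0.002], [0.005, 0.002, -1.0]]
ft_force: [0.7, -0.4, -0.4]
opening: 0.0854
t: 28.35
tool_pos: [0.5745, 0.1925, 0.3473]
orientation: [[1.0, 0.003, -0.0], [0.003, -1.0, 0.001], [-0.0, -0.001, -1.0]]
ft_force: [0.3, -0.4, 0.4]
opening: 0.0853
t: 29.15
tool_pos: [0.5749, 0.1886, 0.3468]
orientation: [[1.0, -0.0, -0.0], [-0.0, -1.0, 0.0], [-0.0, -0.0, -1.0]]
ft_force: [-0.6, -0.6, -0.6]
opening: 0.0854
shift mm [ -9.4 -58.3 226.8] wz -0.0002 | pos [0.575  0.1887 0.3468] yaw -0.0002 tilt [-0.0001  0.0001] open 0.0854 t 29.25 F [ 0.4  0.1 -0.8]
```

View pics/w16.png

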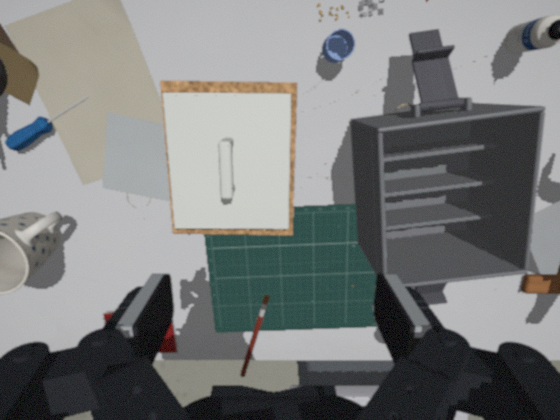

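View pics/s16.png

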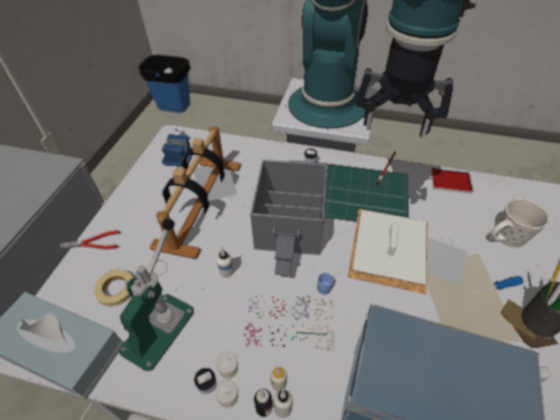

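The lid hasn't moved (handle (226,140)–(226,200)), the box is empty, and both frames are astride the rail at (180,195) and (205,160). Regrip at the exact release pose.

```bash
python3 -m jog '[[-0.004,-0.03,0.03,0,0,0.01,0],[-0.0084,-0.0585,0.06,0,0,0.01,0],[-0.0084,-0.0585,0.1,0,0,0.01,0],[-0.0084,-0.0585,0.145,0,0,0.01,0],[-0.0084,-0.0585,0.185,0,0,0.01,0],[-0.0084,-0.0585,0.215,0,0,0.01,0],[-0.0084,-0.0585,0.23,0,0,0.01,0],[-0.0084,-0.0585,0.23,0,0,0.01,0]]'
python3 -c "
from h import *
snap('wrist','w17');to(.5666,.2472,.0485,-0.01)"
```

```text
t: 30.05
tool_pos: [0.5658, 0.2469, 0.1153]
orientation: [[1.0, -0.01, -0.003], [-0.01, -1.0, -0.001], [-0.003, 0.001, -1.0]]
ft_force: [0.3, 0.4, -0.1]
opening: 0.085
shift mm [ 0.   0.2 68.6] wz -0.0001 | pos [0.5666 0.2474 0.1171] yaw -0.0101 tilt [-0.0005  0.0001] open 0.0854 t 30.1 F [-0.7  0.2  0.7]
```

View pics/w17.png

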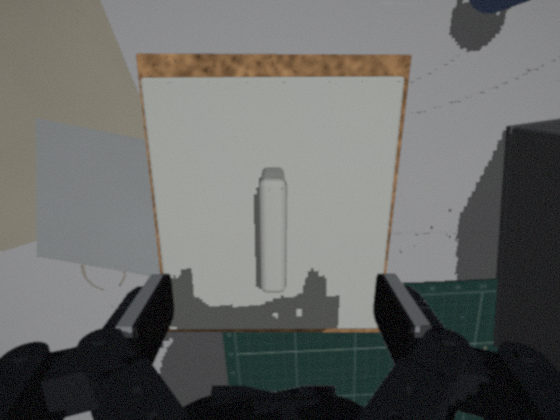

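Handle at (273,235), centred and aligned. Descend and grip.

```bash
python3 -m jog '[[0,0,0.02,0,0,0,0],[0,0,0.04,0,0,0,0],[0,0,0.055,0,0,0,0],[0,0,0.064,0,0,0,0],[0,0,0.068,0,0,0,0],[0,0,0.068,0,0,0,0],[0,0,0.068,0,0,0,100],[0,0,0.068,0,0,0,200]]'
python3 -m jog '[[0,0,0,0,0,0,255],[0,0,0,0,0,0,255],[0,0,0,0,0,0,255],[0,0,0,0,0,0,255],[0,0,0,0,0,0,255],[0,0,-0.01,0,0,0,255],[0,0,-0.03,0,0,0,255],[0,0,-0.06,0,0,0,255]]' 80
python3 -c "
from h import *
to(.5456,-.003,.25,0.122)"
```

```text
t: 30.9
tool_pos: [0.5669, 0.2474, 0.0495]
orientation: [[1.0, -0.01, 0.001], [-0.01, -1.0, 0.0], [0.001, -0.0, -1.0]]
ft_force: [-0.3, -0.1, -0.9]
opening: 0.059
t: 31.7
tool_pos: [0.5657, 0.2469, 0.1088]
orientation: [[1.0, -0.01, -0.002], [-0.01, -1.0, -0.001], [-0.002, 0.001, -1.0]]
ft_force: [0.4, 0.6, -1.1]
opening: 0.0147
shift mm [ -18.   250.2 -141. ] wz -0.132 | pos [0.5657 0.2469 0.1088] yaw -0.01 tilt [-0.0024 -0.0007] open 0.0147 t 31.7 F [ 0.4  0.6 -1.1]
```

```bash
python3 -m jog '[[0,0,-0.04,0,0,0,255],[0,0,-0.08,0,0,0,255],[0,0,-0.12,0,0,-0.01,255],[0,0.01,-0.14,0,0,-0.03,255],[-0.005,0.04,-0.14,0,0,-0.05,255],[-0.01,0.08,-0.14,0,0,-0.07,255],[-0.015,0.12,-0.14,0,0,-0.09,255],[-0.018,0.16,-0.14,0,0,-0.11,255]]'
python3 -m jog '[[0,0.03,0,0,0,-0.01,255],[0.003,0.055,0,0,0,-0.022,255],[0.006,0.078,0,0,0,-0.022,255],[0.01,0.09,0,0,0,-0.022,255],[0.01,0.09,0,0,0,-0.022,255],[0.01,0.09,0,0,0,-0.022,255],[0.01,0.09,0,0,0,-0.022,255],[0.01,0.09,0,0,0,-0.022,255]]'
python3 -c "
from h import *
to(.5456,-.003,.18,0.122)"
```

```text
t: 32.5
tool_pos: [0.5462, 0.086, 0.2494]
orientation: [[0.995, 0.101, 0.0], [0.101, -0.995, -0.0], [0.0, 0.0, -1.0]]
ft_force: [1.0, 0.8, -0.9]
opening: 0.0143
t: 33.3
tool_pos: [0.5657, -0.0001, 0.2489]
orientation: [[0.992, 0.123, -0.0], [0.123, -0.992, 0.0], [0.0, -0.0, -1.0]]
ft_force: [0.1, -0.3, -1.5]
opening: 0.0146
shift mm [-20.3   0.5  68.9] wz 0.0013 | pos [ 5.657e-01 -1.000e-04  2.489e-01] yaw 0.1233 tilt [-0.      0.0003] open 0.0146 t 33.3 F [ 0.1 -0.3 -1.5]
```

```bash
python3 -m jog '[[-0.01,0,0.01,0,0,0.001,255],[-0.0203,0.0005,0.025,0,0,0.001,255],[-0.0203,0.0005,0.04,0,0,0.001,255],[-0.0203,0.0005,0.055,0,0,0.001,255],[-0.0203,0.0005,0.066,0,0,0.001,255],[-0.0203,0.0005,0.066,0,0,0.001,255],[-0.0203,0.0005,0.066,0,0,0.001,255],[-0.0203,0.0005,0.066,0,0,0.001,255]]'
python3 -c "
from h import *
to(.5456,-.003,.1638,0.122);snap('wrist','w18');snap('side','s18')
a=cv2.imread('pics/s18.png'); cv2.imwrite('pics/s18z.png',cv2.resize(a[120:280,220:360],None,fx=4,fy=3.7,interpolation=2))"
```

```text
t: 34.1
tool_pos: [0.5462, -0.004, 0.1834]
orientation: [[0.993, 0.121, 0.001], [0.121, -0.993, 0.0], [0.001, 0.0, -1.0]]
ft_force: [0.4, -0.1, -0.3]
opening: 0.0143
shift mm [-0.4 -1.1 19.6] wz -0.0011 | pos [ 0.5462 -0.004   0.1834] yaw 0.1209 tilt [0.0008 0.0001] open 0.0143 t 34.1 F [ 0.4 -0.1 -0.3]
```

View pics/w18.png

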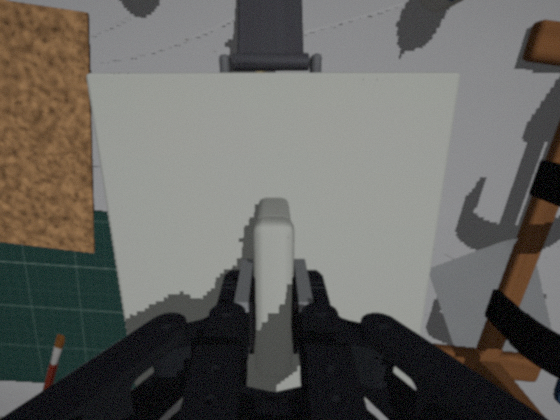

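View pics/s18z.png

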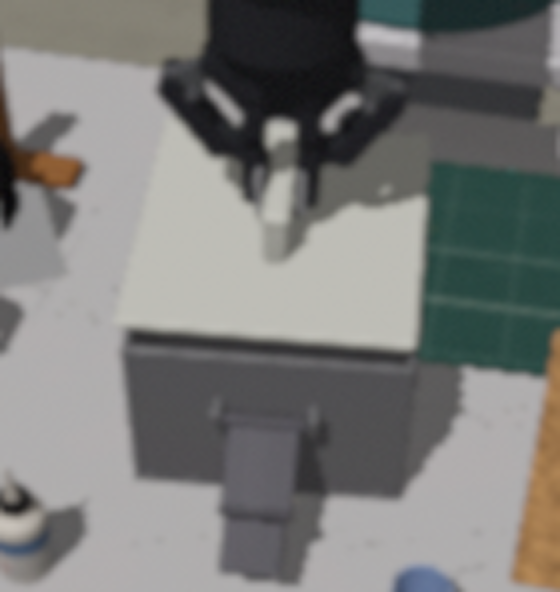

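The lid sits in the jaws exactly as at pick-up ((90,74)–(460,73)), hovering just above the box. Lower slowly.

```bash
python3 -m jog '[[0,-0.001,0.004,0,0,0,255],[0,-0.001,0.007,0,0,0,255],[0,-0.001,0.01,0,0,0,255],[0,-0.001,0.012,0,0,0,255],[0,-0.001,0.014,0,0,0,255],[0,-0.001,0.016,0,0,0,255],[0,-0.001,0.018,0,0,0,255],[0,-0.001,0.018,0,0,0,255]]'
python3 -c "
from h import *
to(.5456,-.003,.1638,0.122)"
```

```text
t: 35.0
tool_pos: [0.5457, -0.0032, 0.1652]
orientation: [[0.993, 0.12, 0.0], [0.12, -0.993, -0.0], [0.0, 0.0, -1.0]]
ft_force: [-3.6, 0.2, 7.7]
opening: 0.0145
shift mm [-0.1 -0.2  1.4] wz -0.0012 | pos [ 0.5457 -0.0032  0.1652] yaw 0.1208 tilt [ 0.0001 -0.0002] open 0.0145 t 35.0 F [-3.6  0.2  7.7]
```

```bash
python3 -m jog '[[0,0,0.001,0,0,0,255],[0,0,0,0,0,0,200],[0,0,0,0,0,0,130],[0,0,0,0,0,0,60],[0,0,0,0,0,0,0],[0,0,0,0,0,0,0],[0,0,0,0,0,0,0],[0,0,-0.01,0,0,0,0]]'
python3 -m jog '[[0,0,-0.03,0,0,0,0],[0,0,-0.06,0,0,0,0],[0,0,-0.1,0,0,0,0],[0,0,-0.14,0,0,0,0],[0,0,-0.18,0,0,0,0],[0.025,0,-0.18,0,0,0,0],[0.025,0,-0.18,0,0,0,0],[0.025,0,-0.18,0,0,0,0]]'
python3 -c "
from h import *
to(.5456,-.003,.1638,0.122);snap('wrist','w19');snap('side','s19')
a=cv2.imread('pics/s19.png'); cv2.imwrite('pics/s19z.png',cv2.resize(a[120:270,150:335],None,fx=4,fy=4,interpolation=2))"
```

```text
t: 35.8
tool_pos: [0.545, -0.0032, 0.1741]
orientation: [[0.993, 0.121, -0.002], [0.121, -0.993, 0.0], [-0.002, -0.001, -1.0]]
ft_force: [0.6, -0.5, -0.4]
opening: 0.0849
t: 36.6
tool_pos: [0.5703, 0.0001, 0.3549]
orientation: [[0.993, 0.121, -0.0], [0.121, -0.993, 0.0], [-0.0, -0.0, -1.0]]
ft_force: [0.1, 0.2, 0.3]
opening: 0.0853
shift mm [-24.8   0.2 191.1] wz -0.0008 | pos [5.703e-01 1.000e-04 3.549e-01] yaw 0.1212 tilt [-0.0004  0.0004] open 0.0853 t 36.6 F [0.1 0.2 0.3]
```

View pics/w19.png

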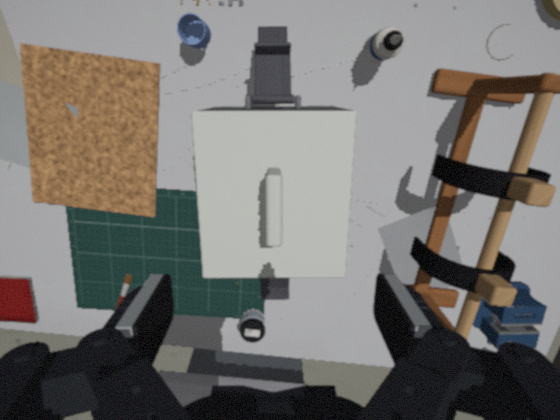

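View pics/s19z.png

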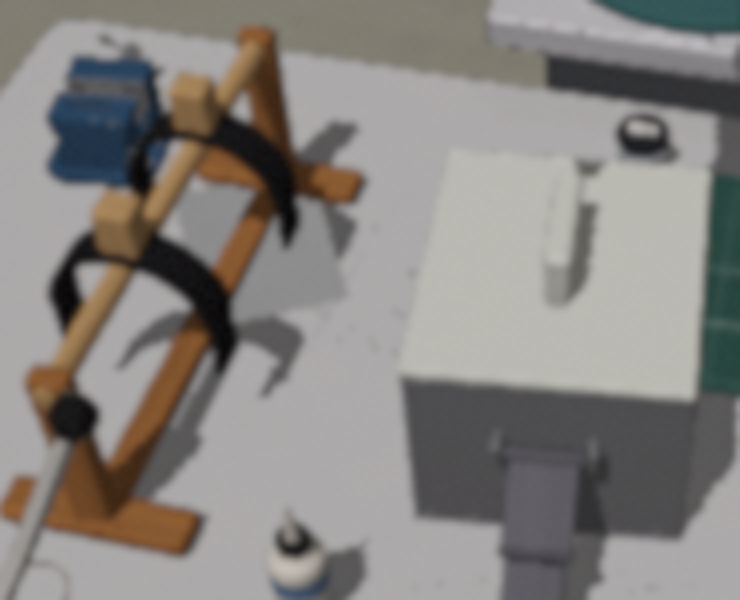

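In the side zoom the lid corners ((450,150), (712,165), (700,393), (403,375)) coincide with the original seated ones, both frames hang astride, and the clips are open. I settle for a moment and check once more before handing in.

```bash
python3 -m jog '[[0,0,0,0,0,0,0],[0,0,0,0,0,0,0],[0,0,0,0,0,0,0],[0,0,0,0,0,0,0],[0,0,0,0,0,0,0],[0,0,0,0,0,0,0],[0,0,0,0,0,0,0],[0,0,0,0,0,0,0]]' >/dev/null
python3 - <<'E'
from h import *
snap('side','s20')
a=cv2.imread('pics/a_side.png').astype(int);b=cv2.imread('pics/s19.png').astype(int);c=cv2.imread('pics/s20.png').astype(int)
print('s19-s20',np.abs(b-c)[120:300,150:430].max(2).__gt__(40).sum())
d=(np.abs(a-c).max(2)>40)
print('lid region diff vs start',d[157:215,263:325].sum(), 'vial/bottle',d[240:300,205:240].sum(),d[270:300,310:340].sum())
print('mat diff',d[215:285,350:430].sum())
E
```

```text
s19-s20 0
lid region diff vs start 227 vial/bottle 0 0
mat diff 0
```

```bash
python3 -c "
from station import order; print(order.finish_job())"
```

```text
the job is handed in; nothing more can be done
None
```

The job is handed in at about 37.5 s. I opened both clips, parked the lid flat on the cork mat, hung the two frames found in the box astride the rail about 11 cm apart, and put the lid back on the empty box.

**Last checks**
- **Lid:** in the side view its corners match the original seated ones to about a pixel. An automatic comparison with the start picture also flagged 227 pixels in the lid area. I put that down to the far clip no longer standing in front of the lid, but did not check it separately.
- **Frames, clips and bystanders:** both frames hang centred and both clips are down. The areas around the vial, the bottle and the mat show no change from the start.
- **Stillness:** two pictures taken about 0.8 s apart show no movement.

**Not quite as planned**
- The first frame met the bar about 2 mm sooner than I expected, giving 28 N at the wrist. I released the second one higher.
- The cameras disagreed by up to about 5 mm on some positions. I relied mostly on the wrist view for these.
- I saw no sign of the lid being knocked aside.

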